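# Shut the slotted stop valve with a flat driver

### The arm

A 6-joint arm with a two-finger parallel gripper is mounted at the origin on the work surface. World frame = base frame: x ahead of the robot, y to its left, z up, the work surface at z = 0. Lengths are in mm, angles in degrees, forces in N, time in s.
With the tool pointing down it reaches from about 350 to 850 mm from the base axis. Payload 8.1 kg.
Tool frame: the origin (TCP) lies on the centre line of the jaws, within the pads' length; the fingertips stand 11 mm ahead of it and the grasp point (between the pads) lies 8 mm behind it; z points along the fingers, y is the direction in which the jaws open and shut (so a half turn about z gives the same grasp; the last joint's range is limited). The gripper opens to 85 mm and grips with 20 to 120 N. Pads are 22 mm wide; open, the fingers measure 114 mm over their backs; the gripper's body (76 mm by 85 mm) begins 54 mm behind the grasp point. The pads swing forward as they close: fully open they stand 13 mm farther back than shut.
Start: joints at [-72.101, 7.471, 85.268, -0, 87.261, -4.893], TCP at [232.455, -553.146, 242.292] pointing down, gripper open.
Joint ranges: [-169.43, 169.43], [-51.17, 129.36], [1.28, 143.12], [-76.62, 256.62], [0, 156.53], [-152.29, 152.29]. Speed limits (degrees/s): [136.94, 136.94, 159.86, 180, 180, 180].

### API

Orientations are given as [roll, pitch, yaw] about the fixed x, y, z axes, in that order (R = Rz(yaw) Ry(pitch) Rx(roll)).
In Python, from bench import telemetry, viewer, r gives the robot as it stands.
- The arm moves only by the shell command python3 -m inch 'ROWS' [FORCE]. ROWS is JSON, a list of rows, each a list of 3 entries, a list of its own where there are three numbers: the shift along the tool's x, y, z in cm, then the turn, a rotation vector about the tool's x, y, z in rad, then the opening, from 0 (shut) to 1 (fully open). A call has 1 to 20 rows; each row is the pose to reach, as a shift and turn from the pose commanded when the call began, along the tool's axes at that moment; what a row does not reach only later rows make up. A row lasts 1/10 s, in which the tool goes at most 50 mm and 8.59 degrees, less where a joint would pass 70% of its speed; a pose out of reach is approached as far as the arm can. A call with a gripper value outside its range is refused whole. The fingers move at their own pace and stop on an object; FORCE is the grip in N (left out, the last holds). Time passes only in rows, so rows that repeat a pose let the fingers close. It gives the time, the measured TCP pose, the force and the opening at its end, in the units of the state.
- telemetry.sense(): the state, without advancing time (a new reading comes with each control period).
- viewer.snapshot(name): name is "scene" or "top" or "wrist"; returns the picture (400x640x3 uint8, red, green, blue); there is no depth.
- viewer.camera_model(name): a dict with "fx", "fy", "cx", "cy" (pixels), "cam_to_world" (4x4, takes a point from camera to world coordinates); the wrist camera has in their place "mount" (4x4, takes a point from camera to tool coordinates, whose origin is the TCP and whose axes are the flange's). Camera axes: x right, y down, z forward; pixel columns grow to the right and rows downward; lengths in mm; the calibration is good to about 2 mm. The wrist camera is an equidistant fisheye: a pixel r from the principal point sees the ray r / f radians off the axis. A picture is of the moment at which its call begins: read the wrist's pose just before it. camera_model takes no time and is no camera call.
- r.hand_in(): hands the job in, once; it reports no verdict.
The state is a dict: "time": time; "joint_pos": joint angles; "qd": joint speeds; "joint_efforts": joint torques, N m; "tool_pos": TCP position; "tcp_rot": TCP orientation; "ft_force": force on the tool from outside, world axes, zero at the start; "wrist_torque": the same for the moment, N m; "finger_gap": finger opening in mm.
Only numpy, scipy, OpenCV 4.12 (cv2) and the standard library are available. Lean on these libraries where they do the work, as an engineer would, in place of code of your own. Each camera call takes 0.05 s, during which the arm holds its last target.

### The job

Shut the brass stop valve on the pipe test rig: take the teal flat driver from the wooden stand, seat its blade in the slot of the sunken spindle and, bearing down only lightly, turn it clockwise until the valve meets its stop. Then stand the driver back in the empty hole of the stand, and leave the black scriber and the loose fittings where they are.

Things in the scene. Friction and masses are not known exactly. Their poses are not given: they have to be found in the camera images.
- valve: Fixed test rig: grey base plate 110 x 240 x 8 mm, galvanised pipe along its y axis (centre line 46 mm up), brass stop valve in the middle with an upright round bonnet (outside diameter 35 mm) on the z axis, open at the top. Over 35 N in all between driver and valve, pressing and twisting together, damages it; 5 to 10 N of bearing down is enough. Origin: centre of the plate's underside, on the table; z up.
- valve_mouth (a point): Centre of the bonnet's rim, 95 mm up, on the spindle's axis; axes as the rig's. Below it a round bore, diameter 20 mm, in which the slotted brass spindle is sunk: its face lies 4 to 16 mm below the rim. That depth is not measured and differs from valve to valve, so feel for it; the spindle does not slide along the bore.
- spindle (a joint): Spindle angle, rad: 0 = open, slot along the rig's y axis; grows clockwise seen from above (slot = y axis turned clockwise by it); hard stop 1.57 = shut. Starts at 0.15 to 0.6, turns against 0.06 N m of friction, stays where left. The slot crosses the face through the axis: 3.2 mm wide, 3.5 mm deep, 16.6 mm long, edges bevelled 1.2 mm to a mouth of 5.6 mm.
- driver: Flat driver, 150 mm long, about 120 g, loose, upright in one hole of the stand. Origin: centre of the blade's tip; z up the shaft. Blade 14 mm wide along x, 2.2 thick along y, 14 high; round shaft, diameter 8, to z = 72 mm; square teal handle 24 x 24 mm from z = 72 to 150, faces square to x and y; a white line on its top lies along x, the blade's width.
- driver_grip (a point): Point on the driver's axis in its handle, 112 mm above the blade's tip, where it is well gripped.
- stand: Fixed wooden block 60 (x) x 170 (y) x 80 mm high with two square through holes 19 mm wide, edges bevelled 2 mm, centres at y = -50 and +50 mm. A tool stands with its handle's shoulder on the block's top and its tip 8 mm above the table. Origin: centre of the underside, z up.
- hole_a (a point): Centre of the mouth of the hole at the stand's y = -50 mm, 80 mm up.
- hole_b (a point): Centre of the mouth of the hole at the stand's y = +50 mm, 80 mm up.
- scriber: Black-handled pointed scriber of the driver's size, in the other hole; bystander. Origin at its tip, z up.
- tee: Loose galvanised tee, about 70 x 55 x 38 mm; bystander, origin under its middle.
- elbow: Loose galvanised elbow, about 60 x 60 x 34 mm; bystander, origin under its bend.
- coupling: Loose galvanised socket, upright tube of diameter 34, 36 mm high; bystander, origin under its centre.
- nipple: Loose brass nipple standing upright, diameter 30, 44 mm high; bystander, origin under its centre.
- plug: Loose galvanised square-head plug, diameter 34, 28 mm high; bystander, origin under its centre.
Not all that is in view belongs to the job. What is shaped like the driver but orange or purple is not meant.

How it is judged:
By the outcome, as a careful person would: the job done as asked, in the order asked, and still so for the second after the job is handed in, with the robot touching nothing.
It also fails if it takes over 72 s, if anything falls off the work surface, if the arm or the gripper's body presses on something with over 40 N, if the wrist force passes 120 N, or if a joint passes its speed limit or range.

## Working session

There is one attempt and no reset: what is moved stays moved. The work goes in short steps, Python scripts to look and compute and a shell command to move; the robot and the scene stay as the last step left them, time stands still between calls to the robot, and variables do not carry over. Pictures are saved under pics/ and viewed, and the job is handed in when it is done.

```bash
ls; mkdir -p pics
python3 - <<'E'
from bench import telemetry, viewer, r
import cv2
print(telemetry.sense())
for n in ["scene","top","wrist"]:
    im=viewer.snapshot(n); cv2.imwrite(f"pics/{n}0.png",im[:,:,::-1]); print(n,viewer.camera_model(n))
E
```

```text
pics
{'time': 0.0, 'joint_pos': array([-7.21000666e+01,  7.51572075e+00,  8.53305702e+01,  5.42421231e-04,
        8.72631585e+01, -4.89232266e+00]), 'qd': array([-0.08828002, -0.00511681,  0.07698001, -0.02527047,  0.06953156,
       -0.00098384]), 'joint_efforts': array([-1.26231374e-03, -5.69409442e+01, -5.00546694e+01, -2.04462326e-04,
        1.52307161e-02, -4.10314044e-05]), 'tool_pos': array([ 232.29605466, -552.61206286,  241.22567647]), 'tcp_rot': array([-1.79890996e+02, -9.87399145e-03,  2.27922202e+01]), 'ft_force': array([ 0.1504878 , -0.58267673, -0.94419441]), 'wrist_torque': array([-0.0214054 ,  0.00169923, -0.01970688]), 'finger_gap': 85.50884739147394}
scene {'fx': 518.6101161667623, 'fy': 518.6101161667623, 'cx': 319.868882519977, 'cy': 200.52105451870838, 'cam_to_world': array([[-1.90309120e-01,  7.28694491e-01, -6.57865319e-01,
         1.23229104e+03],
       [ 9.81603462e-01,  1.30731308e-01, -1.39154481e-01,
         1.25483127e+02],
       [-1.53975101e-02, -6.72245241e-01, -7.40168395e-01,
         8.29032582e+02],
       [ 0.00000000e+00,  0.00000000e+00,  
[... 267 characters left out ...]
714e-01, -8.90241591e-03,  1.83650864e-02,
         3.06473562e+00],
       [-1.70276819e-02, -1.32215540e-01, -9.91074724e-01,
         9.62462464e+02],
       [ 0.00000000e+00,  0.00000000e+00,  0.00000000e+00,
         1.00000000e+00]])}
wrist {'fx': 309.70691628693146, 'fy': 309.70691628693146, 'cx': 318.0329646391032, 'cy': 197.0923910690893, 'mount': array([[-7.97143390e-04, -9.55807300e-01, -2.93992804e-01,
         7.37398385e+01],
       [ 9.99999581e-01, -8.94504500e-04,  1.96708472e-04,
        -7.85418644e-01],
       [-4.50993280e-04, -2.93992524e-01,  9.55807613e-01,
        -1.30702165e+02],
       [ 0.00000000e+00,  0.00000000e+00,  0.00000000e+00,
         1.00000000e+00]])}
```

View pics/scene0.png

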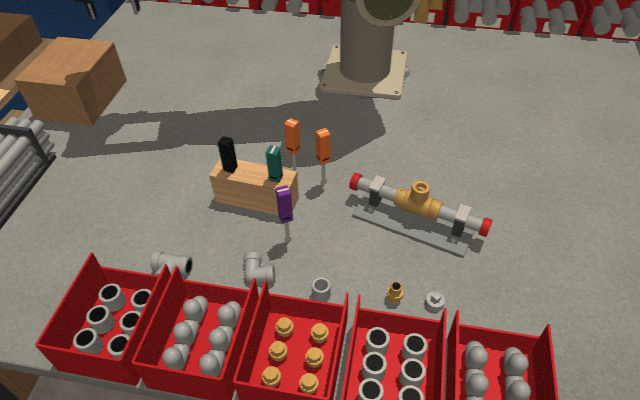

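View pics/top0.png

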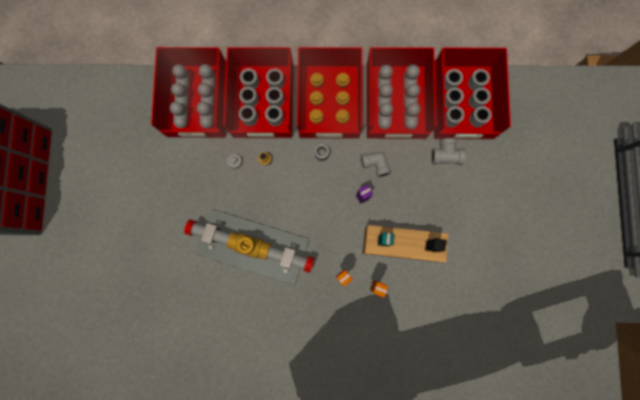

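View pics/wrist0.png

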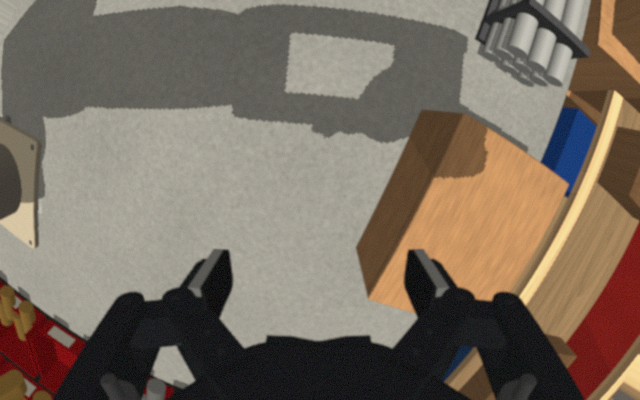

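```bash
cat > h.py <<'E'
import numpy as np, cv2
from scipy.spatial.transform import Rotation as R
from bench import telemetry, viewer, r
def pose():
    s=telemetry.sense(); T=np.eye(4); T[:3,:3]=R.from_euler('xyz',s['tcp_rot'],degrees=True).as_matrix(); T[:3,3]=s['tool_pos']; return T,s
def snap(n,save=None):
    T,s=pose(); im=viewer.snapshot(n)
    if save: cv2.imwrite(f"pics/{save}.png",im[:,:,::-1])
    return im,T
def ray(n,uv,T=None):
    m=viewer.camera_model(n); uv=np.atleast_2d(np.array(uv,float))
    a=(uv-[m['cx'],m['cy']])/m['fx']
    if n=='wrist':
        th=np.linalg.norm(a,axis=1,keepdims=True); d=np.hstack([a/np.maximum(th,1e-9)*np.sin(th),np.cos(th)]); C=T@m['mount']
    else:
        d=np.hstack([a,np.ones((len(a),1))]); C=m['cam_to_world']
    d=d@C[:3,:3].T; return C[:3,3],d/np.linalg.norm(d,axis=1,keepdims=True)
def plane(n,uv,z,T=None):
    o,d=ray(n,uv,T); return o+d*((z-o[2])/d[:,2])[:,None]
def proj(n,P,T=None):
    m=viewer.camera_model(n); C=(T@m['mount']) if n=='wrist' else m['cam_to_world']
    p=(np.atleast_2d(P)-C[:3,3])@C[:3,:3]
    if n=='wrist':
        rr=np.linalg.norm(p[:,:2],axis=1,keepdims=True); th=np.arctan2(rr,p[:,2:]); a=p[:,:2]/rr*th
    else: a=p[:,:2]/p[:,2:]
    return a*m['fx']+[m['cx'],m['cy']]
def tri(rays):
    A=np.zeros((3,3));b=np.zeros(3)
    for o,d in rays:
        d=d.ravel();M=np.eye(3)-np.outer(d,d);A+=M;b+=M@o
    p=np.linalg.solve(A,b); return p,[np.linalg.norm((np.eye(3)-np.outer(d.ravel(),d.ravel()))@(p-o)) for o,d in rays]
def hsv(im): return cv2.cvtColor(im,cv2.COLOR_RGB2HSV)
def blobs(mask,minA=20):
    n,l,st,c=cv2.connectedComponentsWithStats(mask.astype(np.uint8)); return [(st[i,4],c[i].round(1),st[i,:4]) for i in range(1,n) if st[i,4]>=minA]
E
python3 - <<'E'
from h import *
for n in ['top','scene']:
    im=cv2.imread(f'pics/{n}0.png')[:,:,::-1].copy(); H=hsv(im)
    print(n,'teal',blobs((H[...,0]>80)&(H[...,0]<97)&(H[...,1]>110)&(H[...,2]>40)))
    print('brass',blobs((H[...,0]>15)&(H[...,0]<27)&(H[...,1]>150),40)[:12])
    c=im[140:310,170:460] if n=='top' else im[110:260,200:500]
    cv2.imwrite(f'pics/{n}0c.png',cv2.resize(c,None,fx=2.6,fy=2.6,interpolation=cv2.INTER_CUBIC)[:,:,::-1])
E
```

```text
top teal [(np.int32(55), array([383.1, 238.8]), array([381, 233,   5,  12], dtype=int32))]
brass [(np.int32(105), array([316.6,  79.5]), array([312,  74,  11,  12], dtype=int32)), (np.int32(111), array([342.4,  79.6]), array([337,  74,  12,  12], dtype=int32)), (np.int32(107), array([316.1,  97.7]), array([311,  92,  11,  12], dtype=int32)), (np.int32(107), array([342.1,  97.7]), array([337,  92,  11,  12], dtype=int32)), (np.int32(111), array([316. , 115.9]), array([311, 110,  11,  12], dtype=int32)), (np.int32(105), array([342.2, 116.1]), array([337, 111,  11,  11], dtype=int32)), (np.int32(80), array([265.2, 159. ]), array([259, 153,  12,  11], dtype=int32)), (np.int32(120), array([371.4, 237.1]), array([365, 227,  19,  21], dtype=int32)), (np.int32(707), array([248., 245.]), array([227, 233,  43,  26], dtype=int32)), (np.int32(192), array([403.8, 249.2]), array([387, 237,  38,  21], dtype=int32)), (np.int32(69), array([428.6, 249.8]), array([422, 239,  15,  20], dtype=int32))]
scene teal [(np.int32(392), array([274.2, 163.7]), array([266, 146,  16,  36], dtype=int32))]
brass [(np.int32(68), array([421.5,  11.1]), array([415,   2,  15,  19], dtype=int32)), (np.int32(44), array([410.5, 204.5]), array([404, 198,  13,  13], dtype=int32))]
```

View pics/top0c.png

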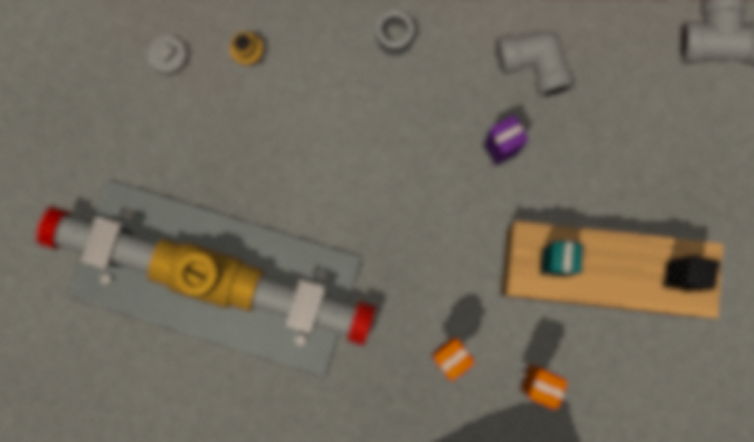

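View pics/scene0c.png

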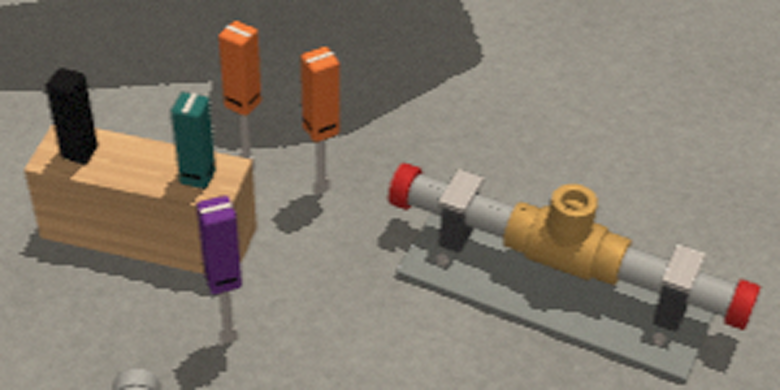

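Run:
```python
from h import *
f=lambda x,y:(170+x/2.6,140+y/2.6)
print('driver top',plane('top',[f(566,257)],158))
g=lambda x,y:(200+x/2.6,110+y/2.6)
print('tri',tri([ray('top',[f(566,257)]),ray('scene',[g(191,103)])]))
print('mouth',plane('top',[f(196,272)],95), tri([ray('top',[f(196,272)]),ray('scene',[g(573,199)])]))
print('stand corners',plane('top',[f(513,222),f(722,244),f(718,318),f(505,295)],80))
for n,p,q in [('o1',(454,359),(320,56)),('o2',(548,388),(239,32)),('pur',(510,133),(215,206)),('blk',(700,268),(70,75))]:
    print(n,plane('top',[f(*p)],150),tri([ray('top',[f(*p)]),ray('scene',[g(*q)])]))
print('plate',plane('top',[f(112,180),f(359,257),f(325,374),f(72,299)],8))
for n,p in [('tee',(722,35)),('elbow',(535,55)),('coupl',(395,33)),('nip',(246,47)),('plug',(168,54))]: print(n,plane('top',[f(*p)],30))
```

```text
driver top [[ 521.89639832 -113.78392378  158.        ]]
tri (array([ 521.88405345, -113.72900664,  158.07431848]), [np.float64(0.04443155858302761), np.float64(0.04443155858302319)])
mouth [[509.99455165 173.72738373  95.        ]] (array([509.96017025, 173.56317904,  95.94635356]), [np.float64(0.021737117066954626), np.float64(0.021737117066995236)])
stand corners [[ 554.01115747  -82.14839945   80.        ]
 [ 537.74784863 -251.79503916   80.        ]
 [ 478.06483052 -246.83908189   80.        ]
 [ 494.59809908  -75.44142703   80.        ]]
o1 [[445.94197956 -31.3150011  150.        ]] (array([446.01456535, -31.12550226, 152.08341212]), [np.float64(0.1026819345807369), np.float64(0.10268193458071506)])
o2 [[ 425.67958525 -100.7001765   150.        ]] (array([ 425.59474315, -100.39599196,  149.63838007]), [np.float64(0.35323385618391795), np.float64(0.35323385618389447)])
pur [[616.13570984 -73.36971337 150.        ]] (array([615.71834963, -73.01944193, 152.34876755]), [np.float64(0.1309420608363956), np.float64(0.13094206083636825)])
blk [[ 515.14305043 -214.70204988  150.        ]] (array([ 514.3098608 , -209.73031033,  164.64994299]), [np.float64(1.0297809515992349), np.float64(1.0297809515993397)])
plate [[594.13779336 269.17675958   8.        ]
 [527.65067294  46.83417248   8.        ]
 [425.60973747  74.95755258   8.        ]
 [488.01110122 299.84862029   8.        ]]
tee [[ 725.27853964 -271.63379044   30.        ]]
elbow [[ 706.0509861  -106.92655174   30.        ]]
coupl [[725.12962919  16.84830961  30.        ]]
nip [[711.48460261 148.9692725   30.        ]]
plug [[704.63313904 218.2136131   30.        ]]
```

```bash
cat >> h.py <<'E'
def goto(P,yaw):
    T,s=pose(); Rt=R.from_euler('xyz',[180,0,yaw],degrees=True).as_matrix()
    sh=T[:3,:3].T@(np.array(P)-T[:3,3])/10; rv=R.from_matrix(T[:3,:3].T@Rt).as_rotvec()
    print('shift cm',sh.round(3),'rot',rv.round(4)); return sh,rv
def st():
    T,s=pose(); print('t',round(s['time'],2),'p',s['tool_pos'].round(2),'rpy',s['tcp_rot'].round(2),'F',s['ft_force'].round(2),'M',s['wrist_torque'].round(3),'gap',round(s['finger_gap'],2),'q',s['joint_pos'].round(1))
E
python3 - <<'E'
from h import *
goto([502,100,240],84.4)
E
```

```text
shift cm [ 50.15  -49.731   0.224] rot [-1.2000e-03 -9.0000e-04 -1.0752e+00]
```

```bash
python3 -m inch '[[[10,-10,0],[0,0,-0.2],0.6],[[25,-25,0],[0,0,-0.5],0.6],[[50.2,-49.7,0],[0,0,-1.075],0.6],[[50.2,-49.7,0],[0,0,-1.075],0.6],[[50.2,-49.7,0],[0,0,-1.075],0.6],[[50.2,-49.7,0],[0,0,-1.075],0.6],[[50.2,-49.7,0],[0,0,-1.075],0.6],[[50.2,-49.7,0],[0,0,-1.075],0.6],[[50.2,-49.7,0],[0,0,-1.075],0.6],[[50.2,-49.7,0],[0,0,-1.075],0.6],[[50.2,-49.7,0],[0,0,-1.075],0.6],[[50.2,-49.7,0],[0,0,-1.075],0.6],[[50.2,-49.7,0],[0,0,-1.075],0.6],[[50.2,-49.7,0],[0,0,-1.075],0.6],[[50.2,-49.7,0],[0,0,-1.075],0.6],[[50.2,-49.7,8],[0,0,-1.075],0.6],[[50.2,-49.7,10],[0,0,-1.075],0.6],[[50.2,-49.7,10],[0,0,-1.075],0.6],[[50.2,-49.7,10],[0,0,-1.075],0.6],[[50.2,-49.7,10],[0,0,-1.075],0.6]]'
python3 - <<'E'
from h import *
im,T=snap('wrist','w1'); st()
uv=proj('wrist',[[510,173.6,95]],T)[0]; print(uv)
x,y=uv.astype(int); c=im[max(0,y-50):y+50,x-60:x+60]; cv2.imwrite('pics/w1c.png',cv2.resize(c,None,fx=5,fy=5,interpolation=cv2.INTER_CUBIC)[:,:,::-1]); print(x-60,max(0,y-50))
E
```

```text
time: 2.15
tool_pos: [504.5, 99.3, 145.4]
tcp_rot: [179.8, -0.0, 84.4]
ft_force: [0.2, -0.1, 1.1]
finger_gap: 51.5
t 2.2 p [504.86  99.36 145.76] rpy [ 1.7971e+02 -5.0000e-02  8.4350e+01] F [-0.68  0.19  0.37] M [0.03  0.061 0.037] gap 51.09 q [  5.4  -2.2 105.5  -0.   76.4  11.1]
[316.76397494 105.54193874]
256 55
```

View pics/w1.png

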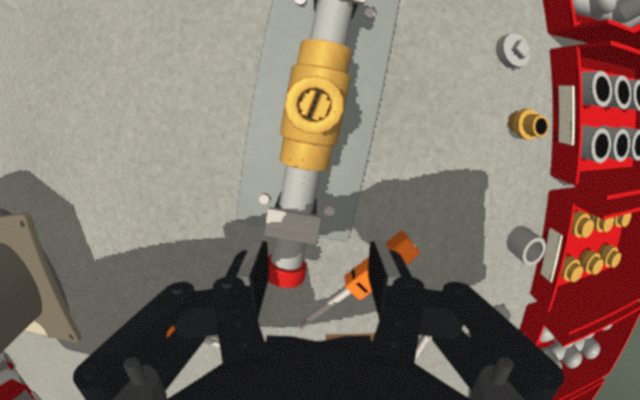

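View pics/w1c.png

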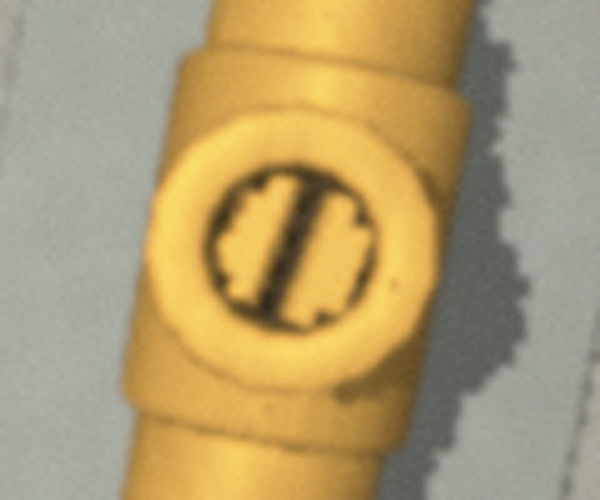

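Run:
```python
from h import *
im=cv2.imread('pics/w1.png')[:,:,::-1].copy(); T,s=pose()
# pose as at snapshot
T=np.eye(4);T[:3,:3]=R.from_euler('xyz',[179.71,-.05,84.35],degrees=True).as_matrix();T[:3,3]=[504.86,99.36,145.76]
H=hsv(im); g=im[...,0].astype(float)
# dark pixels in bore
ys,xs=np.mgrid[0:400,0:640]; c0=np.array([256+294/5,55+247/5])
d=np.hypot(xs-c0[0],ys-c0[1])
# bore outline via ray radial; rim outer by brass->? use dark annulus centroid
up=cv2.resize(im[80:130,290:345],None,fx=8,fy=8,interpolation=cv2.INTER_CUBIC)[...,0]
f=lambda p:(290+(p[0]+.5)/8-.5,80+(p[1]+.5)/8-.5)
m=(up<110).astype(np.uint8); cs,_=cv2.findContours(m,cv2.RETR_EXTERNAL,cv2.CHAIN_APPROX_NONE)
c=max(cs,key=cv2.contourArea); e=cv2.fitEllipse(cv2.convexHull(c)); print('bore ellipse',f(e[0]),e[1][0]/8,e[1][1]/8)
print('mouth',plane('wrist',[f(e[0])],95,T))
# slot: dark pixels in inner 6px radius
cx,cy=f(e[0]); pts=[];
yy,xx=np.mgrid[0:up.shape[0],0:up.shape[1]]
X=290+(xx+.5)/8-.5; Y=80+(yy+.5)/8-.5
k=(np.hypot(X-cx,Y-cy)<9)&(up<120)
P=plane('wrist',np.c_[X[k],Y[k]],83,T)[:,:2]; mu=P.mean(0); w,v=np.linalg.eigh(np.cov((P-mu).T)); a=v[:,1]; print('slot centre',mu,'ang',np.degrees(np.arctan2(a[1],a[0])),np.sqrt(w))
# rim outer circle via edges: sample hull
print('pipe ends: red blobs',blobs((H[...,0]<8)&(H[...,1]>180)&(ys>240)&(xs<320),60))
```

```text
bore ellipse (313.3188667297363, 104.01324081420898) 28.49972915649414 32.22536849975586
mouth [[508.5168972  174.74605517  95.        ]]
slot centre [508.57876364 174.71368886] ang 63.384900661591544 [0.77517094 3.19370203]
pipe ends: red blobs [(np.int32(588), array([285.5, 276.1]), array([268, 261,  38,  27], dtype=int32)), (np.int32(170), array([ 11. , 389.6]), array([  0, 381,  28,  19], dtype=int32))]
```

```bash
python3 - <<'E'
from h import *
goto([521.5,-114,240],84.4)
E
python3 -m inch '[[[0,0,-5],[0,0,0],0.6],[[-2,0,-9.4],[0,0,0],0.6],[[-21.1,3.7,-9.4],[0,0,0],0.6],[[-21.1,3.7,-9.4],[0,0,0],0.6],[[-21.1,3.7,-9.4],[0,0,0],0.6],[[-21.1,3.7,-9.4],[0,0,0],0.6],[[-21.1,3.7,-9.4],[0,0,0],0.6],[[-21.1,3.7,-9.4],[0,0,0],0.6],[[-21.1,3.7,-9.4],[0,0,0],0.6],[[-21.1,3.7,-9.4],[0,0,0],0.6]]'
python3 - <<'E'
from h import *
im,T=snap('wrist','w2'); st()
print(T[:3].tolist())
uv=proj('wrist',[[521.5,-114,158]],T)[0]; print(uv)
x,y=uv.astype(int); c=im[max(0,y-60):y+60,x-75:x+75]; cv2.imwrite('pics/w2c.png',cv2.resize(c,None,fx=5,fy=5,interpolation=cv2.INTER_CUBIC)[:,:,::-1]); print(x-75,max(0,y-60))
E
```

```text
shift cm [-21.06    3.802  -9.424] rot [ 0.005  -0.0009 -0.0008]
time: 3.2
tool_pos: [519.3, -113.0, 237.2]
tcp_rot: [179.9, 0.0, 84.5]
ft_force: [-0.6, 0.6, -0.0]
finger_gap: 51.2
t 3.25 p [ 519.18 -112.9   236.93] rpy [179.95  -0.    84.49] F [-0.47  0.44 -0.27] M [-0.039  0.049 -0.038] gap 51.15 q [-17.8  -3.1  96.7   0.   86.4 -12.3]
[[0.09622073446460853, 0.9953591460959794, 0.001319296090191545, 519.268391152256], [0.9953600203651418, -0.09622063548560923, -0.00013843933480948934, -112.97122944409368], [-1.0853349890158634e-05, 0.0013264953176748695, -0.9999991201458013, 237.21532835142128]]
[323.07734717 211.97767358]
248 151
```

View pics/w2.png

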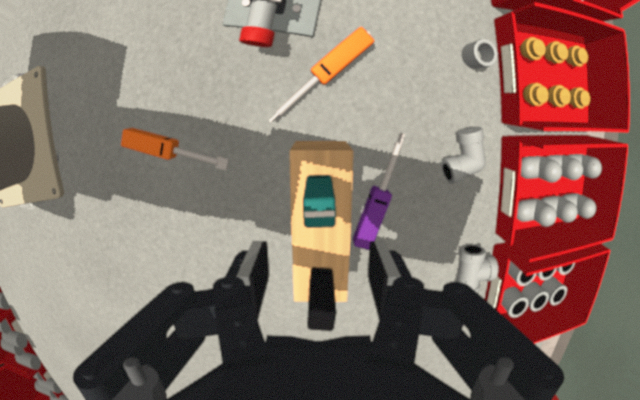

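View pics/w2c.png

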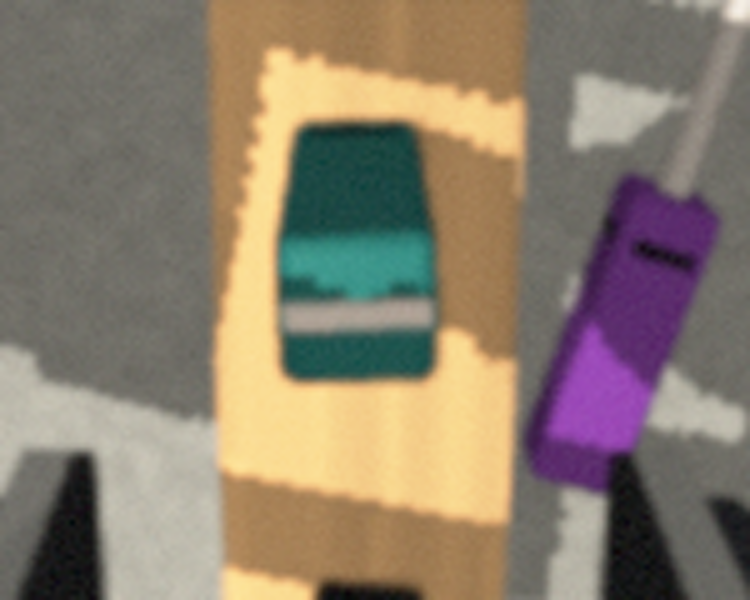

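Run:
```python
from h import *
im=cv2.imread('pics/w2.png')[:,:,::-1].copy()
T=np.eye(4);T[:3,:3]=R.from_euler('xyz',[179.93,0,84.48],degrees=True).as_matrix();T[:3,3]=[519.25,-112.95,237.1]
H=hsv(im); sub=np.zeros(H.shape[:2],bool); sub[208:220,302:338]=1
m=(H[...,1]<70)&(H[...,2]>110)&sub
ys,xs=np.nonzero(m); print(len(xs))
P=plane('wrist',np.c_[xs,ys],158,T)[:,:2]; mu=P.mean(0); w,v=np.linalg.eigh(np.cov((P-mu).T)); a=v[:,1]; print(mu,np.degrees(np.arctan(a[1]/a[0])),np.sqrt(w*12))
mt=(H[...,0]>80)&(H[...,0]<97)&(H[...,1]>110)&(H[...,2]>30); mt|=m
print(blobs(mt))
f=lambda x,y:(248+x/5,151+y/5)
q=plane('wrist',[f(281,250),f(434,236),f(434,380),f(283,380)],158,T); print(q.round(1), q.mean(0))
# lower-lit boundary top edge: top-face corners
```

```text
216
[ 518.50816394 -114.97944578] -3.1620985340501053 [ 5.21994583 23.25345851]
[(np.int32(1290), array([319. , 201.6]), array([304, 177,  32,  49], dtype=int32))]
[[ 508.9 -104.4  158. ]
 [ 530.7 -104.4  158. ]
 [ 529.  -126.5  158. ]
 [ 506.9 -124.3  158. ]] [ 518.86704327 -114.8808952   158.        ]
```

Run:
```python
from h import *
goto([520.2,-114.5,112],86.8)
```

```text
shift cm [-0.149  0.105 12.493] rot [ 0.0009  0.     -0.0403]
```

```bash
python3 -m inch '[[[-0.15,0.1,4],[0,0,-0.04],0.6],[[-0.15,0.1,8],[0,0,-0.04],0.6],[[-0.15,0.1,11],[0,0,-0.04],0.6],[[-0.15,0.1,12.5],[0,0,-0.04],0.6],[[-0.15,0.1,12.5],[0,0,-0.04],0.6],[[-0.15,0.1,12.5],[0,0,-0.04],0.6],[[-0.15,0.1,12.5],[0,0,-0.04],0.6]]' 40
python3 - <<'E'
from h import *
im,T=snap('wrist','w3'); st()
im,T=snap('scene','s3'); cv2.imwrite('pics/s3c.png',cv2.resize(im[80:260,180:420],None,fx=3,fy=3)[:,:,::-1])
E
```

```text
time: 3.95
tool_pos: [521.3, -116.0, 113.7]
tcp_rot: [179.8, 0.1, 86.7]
ft_force: [0.1, -1.0, 0.4]
finger_gap: 51.1
t 4.0 p [ 521.32 -116.05  113.64] rpy [1.7979e+02 5.0000e-02 8.6690e+01] F [-0.16  0.51  0.67] M [-0.048  0.024  0.029] gap 51.21 q [-18.1   2.9 104.    0.   72.9 -14.7]
```

View pics/w3.png

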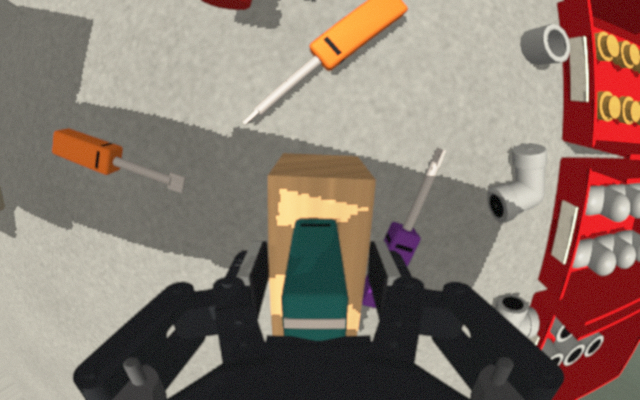

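View pics/s3c.png

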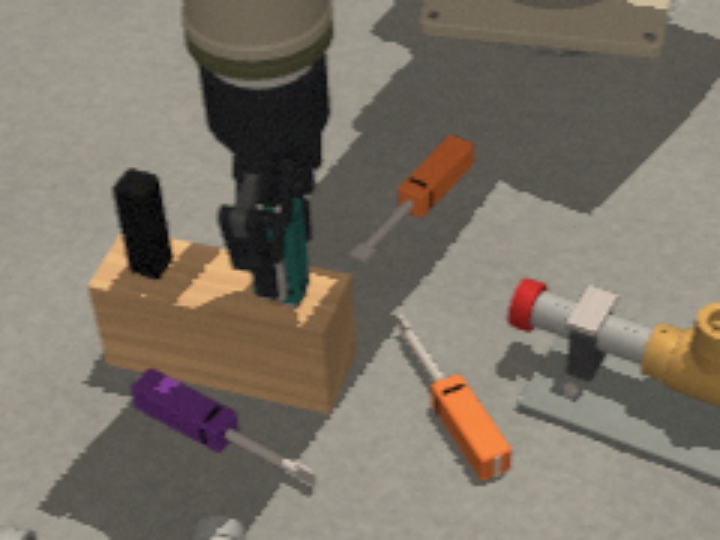

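Run:
```python
from h import *
T=np.eye(4);T[:3,:3]=R.from_euler('xyz',[179.79,0.05,86.69],degrees=True).as_matrix();T[:3,3]=[521.32,-116.05,113.64]
p=plane('wrist',[(315.5,323)],158,T)[0]; print(p, np.linalg.inv(T)@np.r_[p,1])
st()
```

```text
[ 519.1284754  -114.36337642  158.        ] [  1.51856305  -2.12264353 -44.36941999   1.        ]
t 4.05 p [ 521.13 -116.04  113.39] rpy [1.7981e+02 5.0000e-02 8.6680e+01] F [-0.34  1.21 -0.36] M [ 0.02  -0.001  0.049] gap 51.26 q [-18.1   2.9 104.    0.   72.9 -14.7]
```

```bash
python3 -m inch '[[[0.15,-0.05,0.1],[0,0,0],0.6],[[0.15,-0.05,0.1],[0,0,0],0.6],[[0.15,-0.05,0.1],[0,0,0],0.3],[[0.15,-0.05,0.1],[0,0,0],0.2],[[0.15,-0.05,0.1],[0,0,0],0.1],[[0.15,-0.05,0.1],[0,0,0],0.1],[[0.15,-0.05,0.1],[0,0,0],0.1],[[0.15,-0.05,0.1],[0,0,0],0.1],[[0.15,-0.05,0.1],[0,0,0],0.1],[[0.15,-0.05,0.1],[0,0,0],0.1]]' 50
python3 - <<'E'
from h import *
st()
E
```

```text
time: 5.05
tool_pos: [519.4, -114.2, 110.4]
tcp_rot: [180.0, 0.0, 86.7]
ft_force: [-1.1, 0.7, 2.9]
finger_gap: 23.6
t 5.05 p [ 519.38 -114.17  110.42] rpy [179.99   0.    86.68] F [-1.05  0.7   2.95] M [ 0.051  0.197 -0.019] gap 23.64 q [-17.9   2.9 104.3   0.   72.8 -14.6]
```

```bash
python3 -m inch '[[[0,0,-1],[0,0,0],0.1],[[0,0,-3],[0,0,0],0.1],[[0,0,-5],[0,0,0],0.1],[[0,0,-7],[0,0,0],0.1],[[0,0,-9],[0,0,0],0.1],[[0,0,-11],[0,0,0],0.1],[[0,0,-12],[0,0,0],0.1],[[0,0,-12],[0,0,0],0.1],[[0,0,-12],[0,0,0],0.1]]'
python3 - <<'E'
from h import *
im,T=snap('wrist','w4'); st(); goto([509,174,225],153.4)
E
```

```text
time: 5.95
tool_pos: [519.0, -114.1, 229.6]
tcp_rot: [-180.0, -0.0, 86.7]
ft_force: [-1.2, -0.4, -1.7]
finger_gap: 23.5
t 6.0 p [ 518.71 -113.98  228.95] rpy [-1.7989e+02 -3.0000e-02  8.6670e+01] F [-0.14  1.45 -1.78] M [-0.018  0.    -0.027] gap 23.61 q [-17.9  -2.7  97.2  -0.   85.7 -14.6]
shift cm [28.693 -2.639  0.414] rot [-0.0014 -0.0015 -1.1646]
```

View pics/w4.png

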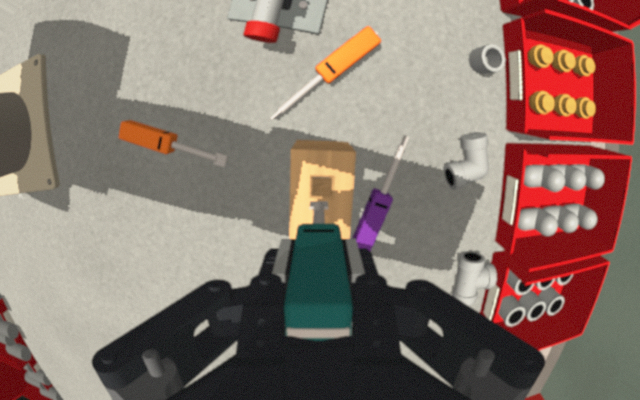

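```bash
python3 -m inch '[[[2,-0.2,0],[0,0,-0.1],0.1],[[5,-0.5,0],[0,0,-0.22],0.1],[[8,-0.8,0],[0,0,-0.34],0.1],[[11,-1.1,0],[0,0,-0.46],0.1],[[14,-1.3,0],[0,0,-0.58],0.1],[[17,-1.6,0],[0,0,-0.7],0.1],[[20,-1.9,0],[0,0,-0.82],0.1],[[23,-2.2,0],[0,0,-0.94],0.1],[[26,-2.4,0],[0,0,-1.06],0.1],[[28,-2.5,0],[0,0,-1.13],0.1],[[28.7,-2.6,0],[0,0,-1.165],0.1],[[28.7,-2.6,0],[0,0,-1.165],0.1],[[28.7,-2.6,0],[0,0,-1.165],0.1]]'
python3 - <<'E'
from h import *
im,T=snap('wrist','w5'); st(); print(repr(T))
cv2.imwrite('pics/w5c.png',cv2.resize(im[130:250,250:390],None,fx=5,fy=5,interpolation=cv2.INTER_CUBIC)[:,:,::-1])
im,_=snap('scene'); cv2.imwrite('pics/s5c.png',cv2.resize(im[80:260,320:520],None,fx=3,fy=3,interpolation=cv2.INTER_CUBIC)[:,:,::-1])
E
```

```text
time: 7.3
tool_pos: [509.8, 173.0, 229.6]
tcp_rot: [-179.9, -0.0, 153.3]
ft_force: [0.2, 0.7, -1.2]
finger_gap: 23.5
t 7.35 p [509.94 172.82 229.86] rpy [-1.7995e+02 -2.0000e-02  1.5330e+02] F [ 0.19  0.17 -0.43] M [ 0.01   0.024 -0.018] gap 23.51 q [ 13.3  -1.7  96.   -0.   85.7 -50. ]
array([[-8.93526156e-01,  4.49009860e-01, -1.07441992e-03,
         5.09788463e+02],
       [ 4.49010723e-01,  8.93526040e-01, -7.66330363e-04,
         1.73014785e+02],
       [ 6.15932283e-04, -1.16716229e-03, -9.99999129e-01,
         2.29615127e+02],
       [ 0.00000000e+00,  0.00000000e+00,  0.00000000e+00,
         1.00000000e+00]])
```

View pics/w5c.png

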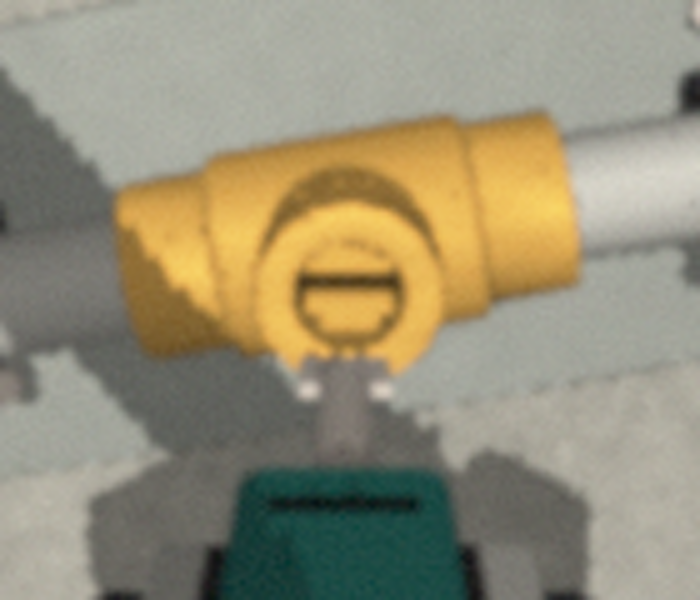

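View pics/s5c.png

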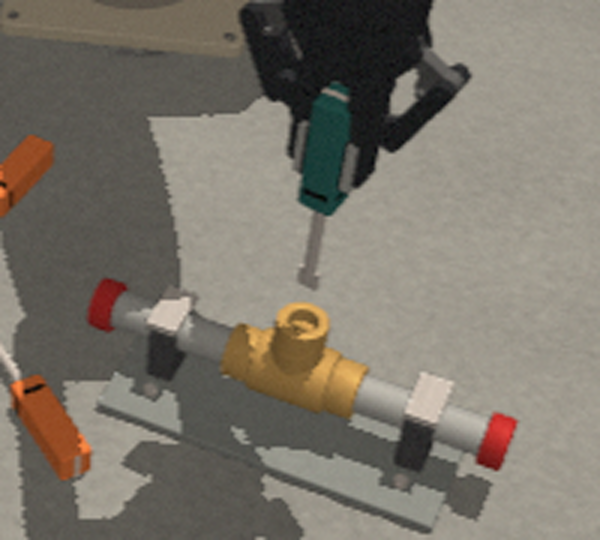

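Run:
```python
from h import *
im=cv2.imread('pics/w5.png')[:,:,::-1].copy()
T=np.eye(4);T[:3,:3]=R.from_euler('xyz',[180-.0+.0,0,153.3],degrees=True).as_matrix();T[:3,3]=[509.85,172.9,229.75]
Ti=np.linalg.inv(T)
f=lambda x,y:(250+(x+.5)/5-.5,130+(y+.5)/5-.5)
for zt in (126,127.3,129):
  for n,p in [('tipL',f(298,361)),('tipR',f(394,361)),('tipc',f(346,361))]:
    print(zt,n,(Ti@np.r_[plane('wrist',[p],zt,T)[0],1])[:3].round(2))
# bore rim: dark region hull + bonnet outline
H=hsv(im); up=cv2.resize(im[172:205,296:344],None,fx=8,fy=8,interpolation=cv2.INTER_CUBIC)
cv2.imwrite('pics/w5d.png',cv2.resize(up,None,fx=2,fy=2)[:,:,::-1])
for n,p,z in [('boretop?',f(349,245),95),('boreL',f(296,295),95),('boreR',f(405,292),95),('borebot',f(349,347),95),('rimL',f(258,290),95),('rimR',f(442,290),95),('rimtop',f(349,202),95),('slotL',f(303,281),85),('slotR',f(399,279),85),('slotc',f(350,281),91),('slotc',f(350,281),85),('slotc',f(350,281),79)]:
    P=plane('wrist',[p],z,T)[0]; print(n,P.round(1),(Ti@np.r_[P,1])[:3].round(2))
```

```text
126 tipL [  0.3   -7.57 103.75]
126 tipR [  0.3    7.7  103.75]
126 tipc [3.0000e-01 7.0000e-02 1.0375e+02]
127.3 tipL [  0.72  -7.53 102.45]
127.3 tipR [  0.72   7.66 102.45]
127.3 tipc [7.2000e-01 7.0000e-02 1.0245e+02]
129 tipL [  1.27  -7.47 100.75]
129 tipR [  1.26   7.6  100.75]
129 tipc [1.2600e+00 7.0000e-02 1.0075e+02]
boretop? [499.6 178.8  95. ] [ 11.81   0.62 134.75]
boreL [503.5 166.2  95. ] [  2.67  -8.8  134.75]
boreR [511.7 183.8  95. ] [  3.22  10.57 134.75]
borebot [516.4 170.3  95. ] [ -7.01   0.62 134.75]
rimL [499.6 160.6  95. ] [  3.6  -15.56 134.75]
rimR [514.3 189.8  95. ] [  3.59  17.16 134.75]
rimtop [492.7 182.2  95. ] [ 19.55   0.61 134.75]
slotL [504.  167.1  85. ] [  2.6   -7.82 144.75]
slotR [511.6 183.   85. ] [  2.97   9.84 144.75]
slotc [506.5 175.5  91. ] [  4.18   0.81 138.75]
slotc [507.9 174.8  85. ] [  2.59   0.83 144.75]
slotc [509.3 174.1  79. ] [  1.     0.85 150.75]
```

View pics/w5d.png

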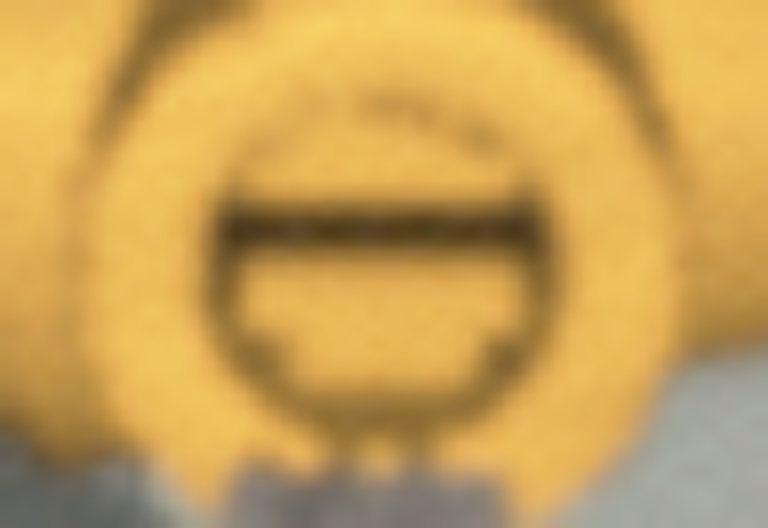

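```bash
python3 -m inch '[[[0.12,0.04,0.7],[0,0,0],0.1],[[0.24,0.08,1.5],[0,0,0],0.1],[[0.24,0.08,2.2],[0,0,0],0.1],[[0.24,0.08,2.6],[0,0,0],0.1],[[0.24,0.08,2.6],[0,0,0],0.1],[[0.24,0.08,2.6],[0,0,0],0.1],[[0.24,0.08,2.6],[0,0,0],0.1]]'
python3 - <<'E'
from h import *
st();im,T=snap('wrist','w6'); st()
cv2.imwrite('pics/w6c.png',cv2.resize(im[150:240,265:375],None,fx=7,fy=6.6,interpolation=cv2.INTER_CUBIC)[:,:,::-1])
im,_=snap('scene'); cv2.imwrite('pics/s6c.png',cv2.resize(im[130:220,370:470],None,fx=6,fy=6,interpolation=cv2.INTER_CUBIC)[:,:,::-1])
E
```

```text
time: 8.1
tool_pos: [508.5, 175.7, 204.7]
tcp_rot: [180.0, 0.0, 153.4]
ft_force: [0.1, 0.4, -1.6]
finger_gap: 23.4
t 8.1 p [508.47 175.74 204.7 ] rpy [1.7998e+02 3.0000e-02 1.5343e+02] F [ 0.12  0.39 -1.65] M [-0.016  0.033 -0.015] gap 23.41 q [ 13.6  -1.   98.    0.   83.  -49.8]
t 8.15 p [508.5  175.78 204.76] rpy [1.7997e+02 3.0000e-02 1.5343e+02] F [-0.76  0.12 -1.46] M [-0.009  0.     0.005] gap 23.21 q [ 13.6  -1.   98.    0.   83.  -49.8]
```

View pics/w6c.png

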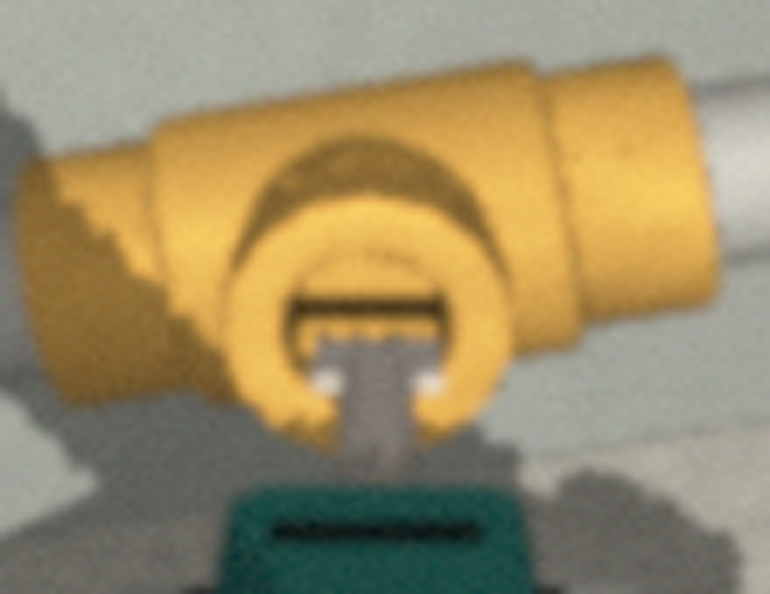

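View pics/s6c.png

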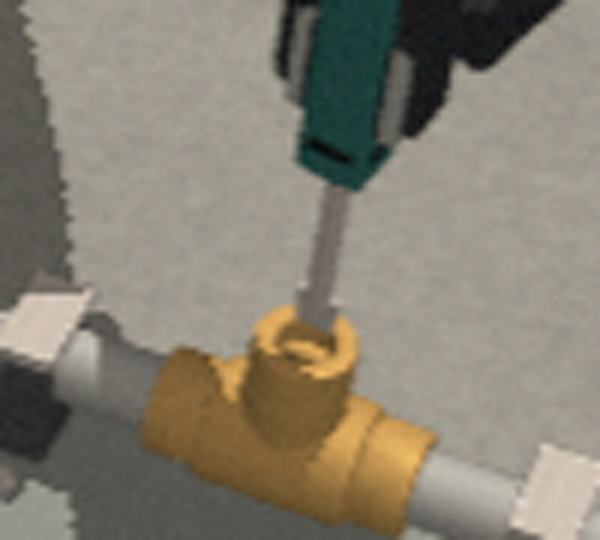

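Run:
```python
from h import *
T=np.eye(4);T[:3,:3]=R.from_euler('xyz',[180-.03,0.03,153.43],degrees=True).as_matrix();T[:3,3]=[508.5,175.75,204.73]
Ti=np.linalg.inv(T)
f=lambda x,y:(265+(x+.5)/7-.5,150+(y+.5)/6.6-.5)
for n,p,z in [('tipL',f(314,338),102.3),('tipR',f(442,338),102.3),('rimL',f(231,320),95),('rimR',f(513,320),95),('rimtop',f(371,193),95),('boretop',f(368,245),95),('boreL',f(283,325),95),('boreR',f(455,325),95),('slotc',f(369,305),91),('slotc',f(369,305),85),('slotc',f(369,305),79)]:
    P=plane('wrist',[p],z,T)[0]; print(n,P.round(1),(Ti@np.r_[P,1])[:3].round(2))
```

```text
tipL [503.9 169.9 102.3] [  1.57  -7.33 102.43]
tipR [510.4 182.8 102.3] [  1.56   7.11 102.43]
rimL [499.5 161.1  95. ] [  1.58 -17.2  109.72]
rimR [514.1 190.4  95. ] [  1.57  15.57 109.74]
rimtop [492.4 182.9  95. ] [ 17.64  -0.91 109.72]
boretop [498.1 179.6  95. ] [ 11.13  -1.26 109.72]
boreL [502.8 166.2  95. ] [  0.93 -11.15 109.72]
boreR [511.7 184.1  95. ] [  0.92   8.83 109.73]
slotc [506.  175.8  91. ] [  2.3   -1.17 113.73]
slotc [507.6 174.9  85. ] [  0.5   -1.2  119.73]
slotc [509.2 174.1  79. ] [ -1.3   -1.23 125.73]
```

```bash
python3 -m inch '[[[0,-0.09,0.2],[0,0,0],0.1],[[0,-0.09,0.5],[0,0,0],0.1],[[0,-0.09,0.8],[0,0,0],0.1],[[0,-0.09,1.0],[0,0,0],0.1],[[0,-0.09,1.0],[0,0,0],0.1],[[0,-0.09,1.0],[0,0,0],0.1],[[0,-0.09,1.0],[0,0,0],0.1]]'
python3 - <<'E'
from h import *
st();im,T=snap('wrist','w7'); st()
cv2.imwrite('pics/w7c.png',cv2.resize(im[150:240,265:375],None,fx=7,fy=6.6,interpolation=cv2.INTER_CUBIC)[:,:,::-1])
E
```

```text
time: 8.9
tool_pos: [507.9, 174.9, 194.4]
tcp_rot: [180.0, 0.0, 153.4]
ft_force: [0.2, -0.4, -1.0]
finger_gap: 23.1
t 8.9 p [507.94 174.88 194.45] rpy [1.7999e+02 1.0000e-02 1.5343e+02] F [ 0.22 -0.45 -1.05] M [ 0.023  0.058 -0.016] gap 23.15 q [ 13.5  -0.7  98.8  -0.   81.9 -49.9]
t 8.95 p [507.91 174.88 194.45] rpy [1.7999e+02 1.0000e-02 1.5343e+02] F [-0.15  0.81 -1.09] M [0.034 0.046 0.008] gap 23.23 q [ 13.5  -0.7  98.8  -0.   81.9 -49.9]
```

View pics/w7c.png

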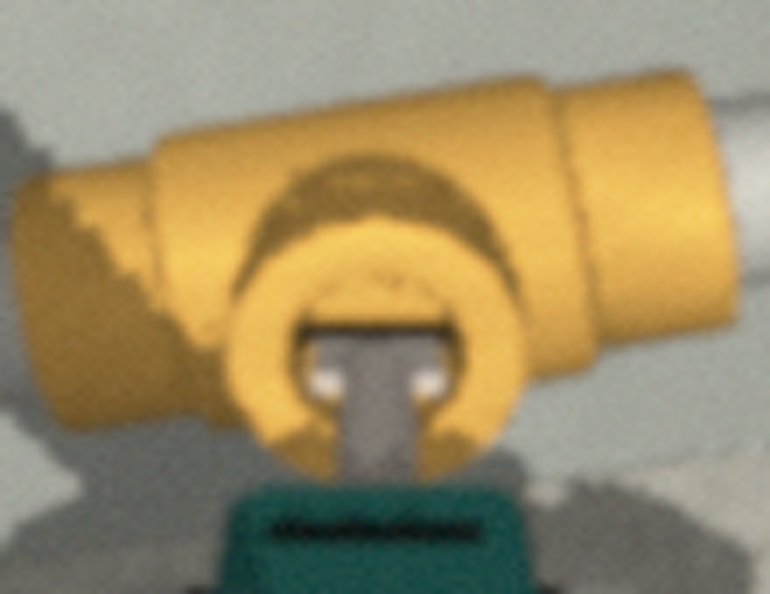

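```bash
python3 -m inch '[[[0,0,0.1],[0,0,0],0.1],[[0,0,0.2],[0,0,0],0.1],[[0,0,0.3],[0,0,0],0.1],[[0,0,0.3],[0,0,0],0.1]]';python3 -m inch '[[[0,0,0.05],[0,0,0],0.1],[[0,0,0.1],[0,0,0],0.1],[[0,0,0.1],[0,0,0],0.1]]'; python3 -m inch '[[[0,0,0.05],[0,0,0],0.1],[[0,0,0.1],[0,0,0],0.1],[[0,0,0.1],[0,0,0],0.1]]'
```

```text
time: 9.35
tool_pos: [507.7, 174.8, 191.0]
tcp_rot: [-180.0, -0.0, 153.4]
ft_force: [0.3, -0.2, 0.0]
finger_gap: 23.7
time: 9.65
tool_pos: [507.8, 174.9, 190.2]
tcp_rot: [-180.0, -0.0, 153.4]
ft_force: [-0.4, 0.4, -0.5]
finger_gap: 23.2
time: 9.95
tool_pos: [507.8, 174.8, 189.2]
tcp_rot: [-180.0, -0.0, 153.4]
ft_force: [-1.4, 0.2, -0.4]
finger_gap: 23.6
```

Tip about 86.8 up; no contact yet.

```bash
for i in 1 ; do python3 -m inch '[[[0,0,0.05],[0,0,0],0.1],[[0,0,0.1],[0,0,0],0.1],[[0,0,0.1],[0,0,0],0.1]]' | grep -E 'pos|force'; done;  python3 -m inch '[[[0,0,0.05],[0,0,0],0.1],[[0,0,0.1],[0,0,0],0.1],[[0,0,0.1],[0,0,0],0.1]]' | grep -E 'pos|force'
```

```text
tool_pos: [507.8, 174.8, 188.2]
ft_force: [-0.5, -0.3, -0.7]
tool_pos: [508.0, 174.8, 187.4]
ft_force: [0.5, -0.1, -1.4]
```

```bash
python3 -m inch '[[[0,0,0.05],[0,0,0],0.1],[[0,0,0.08],[0,0,0],0.1],[[0,0,0.08],[0,0,0],0.1]]' | grep -E 'pos|force'
```

```text
tool_pos: [508.0, 174.8, 186.6]
ft_force: [1.0, -0.4, -1.4]
```

```bash
python3 -m inch '[[[0,0,0.05],[0,0,0],0.1],[[0,0,0.08],[0,0,0],0.1],[[0,0,0.08],[0,0,0],0.1]]' | grep -E 'pos|force'
python3 - <<'E'
from h import *
im,T=snap('wrist','w8'); st()
cv2.imwrite('pics/w8c.png',cv2.resize(im[150:240,265:375],None,fx=7,fy=6.6,interpolation=cv2.INTER_CUBIC)[:,:,::-1])
E
```

```text
tool_pos: [507.9, 174.8, 185.8]
ft_force: [1.5, 0.1, 0.1]
t 11.2 p [507.9  174.83 185.72] rpy [1.8000e+02 1.0000e-02 1.5343e+02] F [ 1.39 -0.1  -1.77] M [-0.173 -0.382 -0.034] gap 23.27 q [ 13.5  -0.3  99.4  -0.   81.  -49.9]
```

View pics/w8c.png

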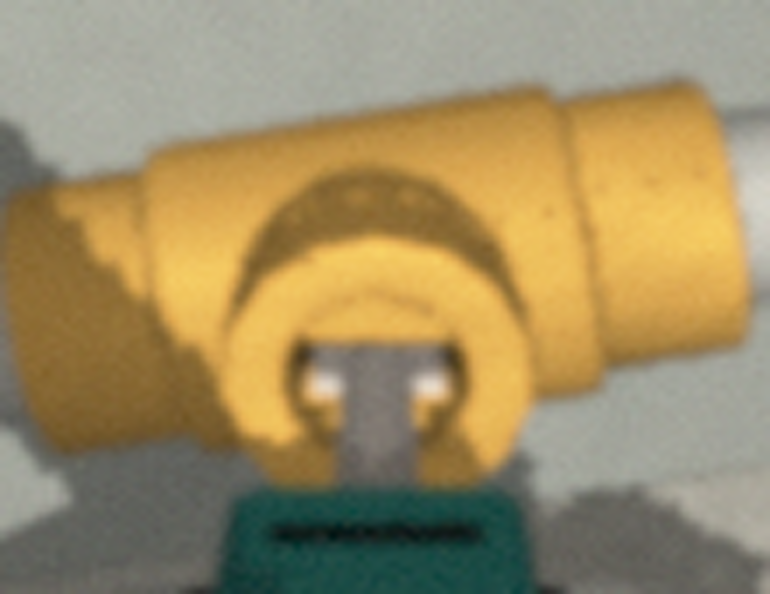

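```bash
python3 -m inch '[[[-0.02,0,0.05],[0,0,0],0.1],[[-0.03,0,0.08],[0,0,0],0.1],[[-0.03,0,0.08],[0,0,0],0.1]]' | grep -E 'pos|force'; python3 -c "
from h import *
st()"
```

```text
tool_pos: [508.2, 174.8, 185.2]
ft_force: [-0.6, -0.5, 3.2]
t 11.5 p [508.15 174.77 185.2 ] rpy [1.7999e+02 1.0000e-02 1.5343e+02] F [-0.57 -0.54  3.2 ] M [-0.118 -0.007  0.048] gap 23.5 q [ 13.5  -0.3  99.4   0.   80.9 -49.9]
```

```bash
python3 -m inch '[[[-0.0,0,0.05],[0,0,0],0.1],[[-0.0,0,0.08],[0,0,0],0.1],[[-0.0,0,0.08],[0,0,0],0.1]]' | grep -E 'pos|force'; python3 -c "
from h import *
st()"
```

```text
tool_pos: [508.3, 174.8, 185.0]
ft_force: [-1.6, -0.4, 7.2]
t 11.8 p [508.32 174.78 185.03] rpy [1.7997e+02 3.0000e-02 1.5343e+02] F [-1.59 -0.38  7.15] M [-0.279  0.428  0.024] gap 23.92 q [ 13.5  -0.3  99.4  -0.   80.9 -49.9]
```

```bash
python3 -m inch '[[[0.01,0,0],[0,0,0.05],0.1],[[0.01,0,0],[0,0,0.1],0.1],[[0.01,0,0],[0,0,0.15],0.1],[[0.01,0,0],[0,0,0.2],0.1]]' | grep -E 'pos|force'; python3 -c "
from h import *
st()
im,T=snap('wrist','w9')
cv2.imwrite('pics/w9c.png',cv2.resize(im[150:240,265:375],None,fx=7,fy=6.6,interpolation=cv2.INTER_CUBIC)[:,:,::-1])"
```

```text
tool_pos: [508.6, 174.9, 185.1]
ft_force: [-1.0, -1.9, 5.5]
t 12.2 p [508.55 174.86 185.07] rpy [1.7993e+02 6.0000e-02 1.4185e+02] F [-1.01 -1.93  5.48] M [-0.231  0.001  0.07 ] gap 23.35 q [ 13.5  -0.3  99.4  -0.   80.8 -38.3]
```

View pics/w9c.png

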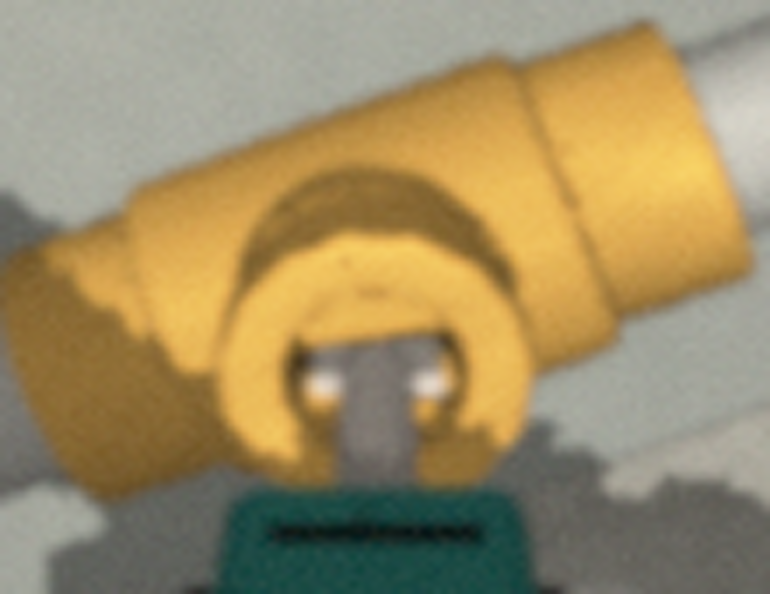

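```bash
python3 -m inch '[[[0,0,0.01],[0,0,0.06],0.1],[[0,0,0.02],[0,0,0.12],0.1],[[0,0,0.02],[0,0,0.18],0.1],[[0,0,0.02],[0,0,0.24],0.1],[[0,0,0.02],[0,0,0.3],0.1],[[0,0,0.02],[0,0,0.36],0.1],[[0,0,0.02],[0,0,0.4],0.1]]' | grep -E 'pos|force'; python3 -c "
from h import *
st()
im,T=snap('wrist','w10')
cv2.imwrite('pics/w10c.png',cv2.resize(im[150:240,265:375],None,fx=7,fy=6.6,interpolation=cv2.INTER_CUBIC)[:,:,::-1])"
```

```text
tool_pos: [508.7, 175.1, 185.0]
ft_force: [-0.4, -0.0, 6.1]
t 12.95 p [508.74 175.09 185.05] rpy [1.7987e+02 2.0000e-02 1.1892e+02] F [-0.44 -0.03  6.08] M [-0.015 -0.051  0.084] gap 23.52 q [ 13.5  -0.3  99.4   0.   80.8 -15.4]
```

View pics/w10c.png

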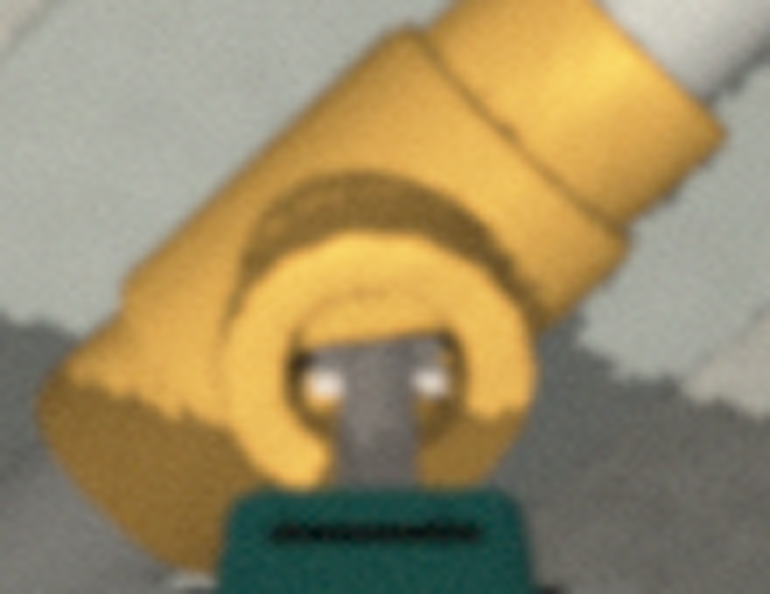

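```bash
python3 -m inch '[[[0,0,0],[0,0,0.06],0.1],[[0,0,0],[0,0,0.12],0.1],[[0,0,0],[0,0,0.18],0.1],[[0,0,0],[0,0,0.24],0.1],[[0,0,0],[0,0,0.3],0.1],[[0,0,0],[0,0,0.36],0.1],[[0,0,0],[0,0,0.42],0.1],[[0,0,0],[0,0,0.48],0.1],[[0,0,0],[0,0,0.54],0.1],[[0,0,0],[0,0,0.6],0.1],[[0,0,0],[0,0,0.65],0.1]]' | grep -E 'pos|force'; python3 -c "
from h import *
st()"
```

```text
tool_pos: [509.1, 175.2, 185.1]
ft_force: [1.1, 0.8, 4.8]
t 14.1 p [509.12 175.18 185.08] rpy [ 1.7984e+02 -8.0000e-02  8.1670e+01] F [1.15 0.81 4.77] M [ 0.13  -0.63   0.059] gap 24.0 q [13.5 -0.3 99.4  0.  80.7 21.8]
```

```bash
python3 -m inch '[[[0,0,0],[0,0,0.03],0.1],[[0,0,0],[0,0,0.06],0.1],[[0,0,0],[0,0,0.08],0.1]]' | grep -E 'pos|force'; python3 -c "
from h import *
st()
im,T=snap('wrist','w11')
cv2.imwrite('pics/w11c.png',cv2.resize(im[150:240,265:375],None,fx=7,fy=6.6,interpolation=cv2.INTER_CUBIC)[:,:,::-1])"
```

```text
tool_pos: [509.2, 175.1, 185.1]
ft_force: [3.9, 0.2, 4.9]
t 14.4 p [509.15 175.13 185.06] rpy [ 1.7984e+02 -9.0000e-02  7.7160e+01] F [3.87 0.16 4.95] M [ 0.18  -0.787  0.052] gap 23.68 q [13.5 -0.3 99.4  0.  80.7 26.4]
```

View pics/w11c.png

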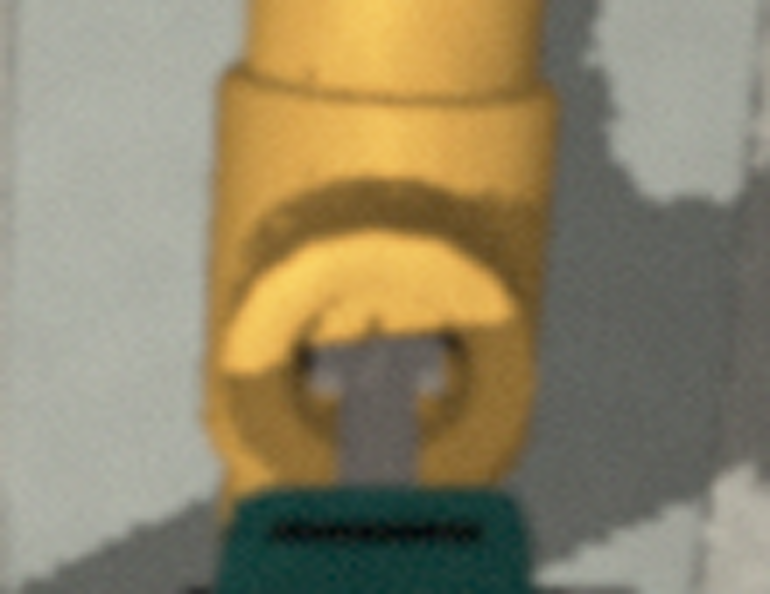

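```bash
python3 -m inch '[[[0,0.04,0],[0,0,0.02],0.1],[[0,0.04,0],[0,0,0.04],0.1],[[0,0.04,0],[0,0,0.04],0.1]]' | grep -E 'pos|force'; python3 -c "
from h import *
st()"
```

```text
tool_pos: [509.3, 175.1, 185.0]
ft_force: [1.5, 0.2, 6.1]
t 14.75 p [509.32 175.11 185.04] rpy [ 1.7988e+02 -1.0000e-01  7.4900e+01] F [1.54 0.23 6.15] M [ 0.191 -0.509  0.131] gap 23.36 q [13.5 -0.2 99.3  0.  80.7 28.6]
```

```bash
python3 -m inch '[[[0,0.02,0],[0,0,0.01],0.1],[[0,0.02,0],[0,0,0.02],0.1],[[0,0.02,0],[0,0,0.02],0.1]]' | grep -E 'pos|force'; python3 -c "
from h import *
st()"; python3 -m inch '[[[0,0.0,0],[0,0,0.01],0.1],[[0,0.0,0],[0,0,0.02],0.1],[[0,0.0,0],[0,0,0.02],0.1]]' | grep -E 'pos|force'; python3 -c "
from h import *
st()"
```

```text
tool_pos: [509.4, 175.1, 185.0]
ft_force: [1.2, 1.7, 6.5]
t 15.05 p [509.4  175.09 185.03] rpy [ 1.7989e+02 -9.0000e-02  7.3780e+01] F [1.22 1.68 6.5 ] M [ 0.218 -0.425  0.059] gap 24.01 q [13.5 -0.2 99.3  0.  80.8 29.7]
tool_pos: [509.4, 175.1, 185.0]
ft_force: [1.6, 1.0, 7.0]
t 15.35 p [509.42 175.08 185.05] rpy [ 1.7989e+02 -1.0000e-01  7.2630e+01] F [1.59 1.05 7.  ] M [ 0.201 -0.46   0.103] gap 23.39 q [13.5 -0.2 99.3  0.  80.8 30.9]
```

```bash
python3 -m inch '[[[0,0,0],[0,0,0.01],0.1],[[0,0,0],[0,0,0.02],0.1],[[0,0,0],[0,0,0.02],0.1]]' | grep -E 'force'; python3 -c "
from h import *
st()"; python3 -m inch '[[[0,0.0,0],[0,0,0.01],0.1],[[0,0.0,0],[0,0,0.02],0.1],[[0,0.0,0],[0,0,0.02],0.1]]' | grep -E 'force'; python3 -c "
from h import *
st()"
```

```text
ft_force: [1.2, 0.7, 6.4]
t 15.65 p [509.43 175.1  185.04] rpy [ 1.7989e+02 -1.0000e-01  7.1480e+01] F [1.15 0.73 6.4 ] M [ 0.254 -0.505  0.069] gap 23.52 q [13.5 -0.2 99.3  0.  80.8 32. ]
ft_force: [1.7, 0.9, 6.1]
t 15.95 p [509.44 175.09 185.03] rpy [ 1.7989e+02 -1.0000e-01  7.0340e+01] F [1.74 0.89 6.07] M [ 0.271 -0.464  0.019] gap 23.34 q [13.5 -0.2 99.3  0.  80.8 33.2]
```

```bash
python3 -m inch '[[[0,0,0],[0,0,0.01],0.1],[[0,0,0],[0,0,0.02],0.1],[[0,0,0],[0,0,0.02],0.1]]' | grep -E 'force'; python3 -c "
from h import *
st()"; python3 -m inch '[[[0,0.0,0],[0,0,0.01],0.1],[[0,0.0,0],[0,0,0.02],0.1],[[0,0.0,0],[0,0,0.02],0.1]]' | grep -E 'force'; python3 -c "
from h import *
st()
im,T=snap('wrist','w12')
cv2.imwrite('pics/w12c.png',cv2.resize(im[150:240,265:375],None,fx=7,fy=6.6,interpolation=cv2.INTER_CUBIC)[:,:,::-1])"
```

```text
ft_force: [2.0, 0.9, 5.8]
t 16.25 p [509.44 175.08 185.01] rpy [ 1.7989e+02 -1.0000e-01  6.9190e+01] F [2.03 0.86 5.75] M [ 0.243 -0.515  0.051] gap 23.61 q [13.5 -0.2 99.3  0.  80.8 34.3]
ft_force: [1.5, 1.2, 5.9]
t 16.55 p [509.45 175.07 185.03] rpy [ 1.7989e+02 -1.1000e-01  6.8050e+01] F [1.47 1.22 5.89] M [ 0.197 -0.465  0.038] gap 23.33 q [13.5 -0.2 99.3  0.  80.7 35.4]
```

View pics/w12c.png

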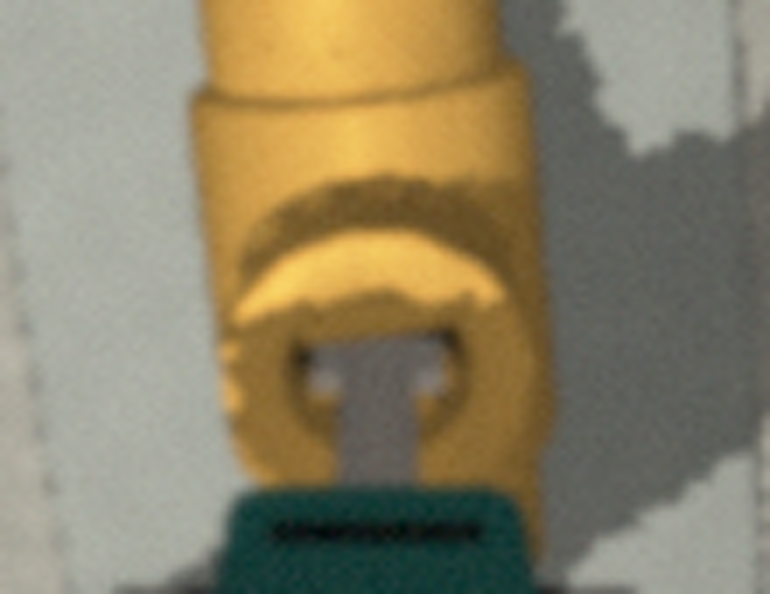

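```bash
python3 -m inch '[[[0,0,0],[0,0,0.01],0.1],[[0,0,0],[0,0,0.02],0.1],[[0,0,0],[0,0,0.02],0.1]]' | grep -E 'force'; python3 -c "
from h import *
st()"; python3 -m inch '[[[0,0.0,0],[0,0,0.01],0.1],[[0,0.0,0],[0,0,0.02],0.1],[[0,0.0,0],[0,0,0.02],0.1]]' | grep -E 'force'; python3 -c "
from h import *
st()"
```

```text
ft_force: [1.7, 0.5, 6.3]
t 16.9 p [509.48 175.08 185.03] rpy [ 1.7989e+02 -1.1000e-01  6.6900e+01] F [1.73 0.5  6.35] M [ 0.214 -0.485  0.021] gap 23.09 q [13.5 -0.2 99.3  0.  80.7 36.6]
ft_force: [1.0, 0.6, 6.0]
t 17.2 p [509.48 175.06 185.03] rpy [ 1.7989e+02 -1.1000e-01  6.5750e+01] F [0.98 0.65 5.99] M [ 0.223 -0.511  0.001] gap 23.18 q [13.5 -0.2 99.3  0.  80.7 37.7]
```

```bash
python3 -c "
from h import *
im,T=snap('wrist','w13')
cv2.imwrite('pics/w13c.png',cv2.resize(im[120:270,250:390],None,fx=5.5,fy=4,interpolation=cv2.INTER_CUBIC)[:,:,::-1])
st()"
```

```text
t 17.25 p [509.5  175.05 185.05] rpy [ 1.7989e+02 -1.1000e-01  6.5770e+01] F [1.64 1.14 5.28] M [ 0.338 -0.532  0.095] gap 23.67 q [13.5 -0.2 99.3  0.  80.7 37.7]
```

View pics/w13.png

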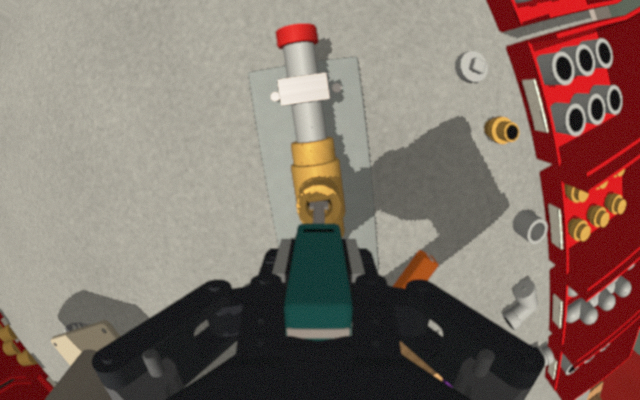

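View pics/w13c.png

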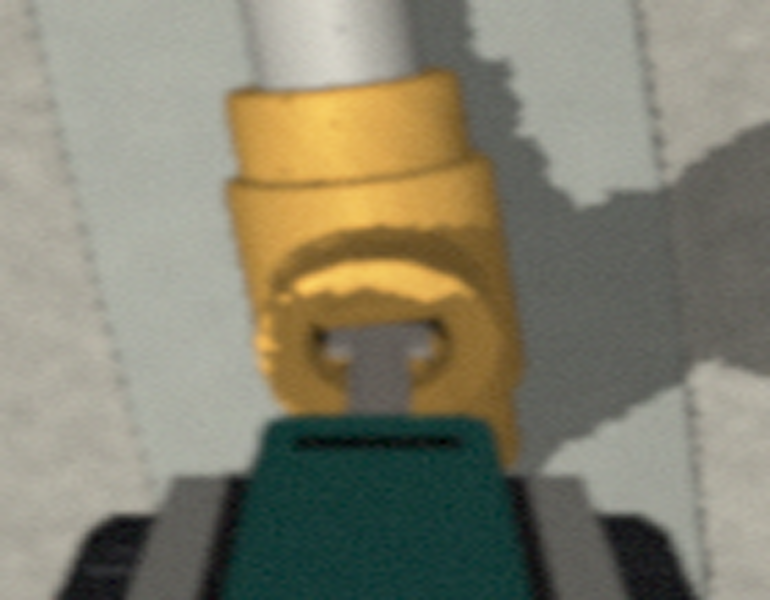

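Run:
```python
from h import *
T,s=pose()
def ang(a,b,z):
    P=plane('wrist',[a,b],z,T); d=(P[0]-P[1])[:2]; return np.degrees(np.arctan2(d[1],d[0])).round(2),np.linalg.norm(d).round(1)
f=lambda x,y:(250+x/5.5,120+y/4)
print('left',ang((250,72),f(150,470),8),'right',ang((357,58),f(700,560),8),'far',ang((250,72),(357,58),8))
# slot upper edge at z~85
for z in (84,82): print('slot edge',ang(f(330,329),f(440,319),z))
```

```text
left (np.float64(73.05), np.float64(177.0)) right (np.float64(73.45), np.float64(219.1)) far (np.float64(162.71), np.float64(106.1))
slot edge (np.float64(163.18), np.float64(15.9))
slot edge (np.float64(163.18), np.float64(16.0))
```

Run:
```python
from h import *
poses={'w8':(507.9,174.83,185.72,153.43),'w9':(508.55,174.86,185.07,141.85),'w10':(508.74,175.09,185.05,118.92),'w11':(509.15,175.13,185.06,77.16),'w12':(509.45,175.07,185.03,68.05),'w13':(509.5,175.05,185.05,65.77)}
for n,p in poses.items():
    im=cv2.imread(f'pics/{n}.png')[:,:,::-1].copy()
    T=np.eye(4);T[:3,:3]=R.from_euler('xyz',[180,0,p[3]],degrees=True).as_matrix();T[:3,3]=p[:3]
    k=8; x0,y0=300,180
    up=cv2.resize(im[y0:y0+40,x0:x0+40],None,fx=k,fy=k,interpolation=cv2.INTER_CUBIC)
    S=hsv(up)[...,1].astype(float); pts=[]
    for u in range(311,328):
        col=S[:,int((u-x0+.5)*k)]
        # from blade centre upward find crossing of saturation 50% 
        c=int((210-y0)*k)
        j=c
        thr=110
        while j>0 and col[j]<thr: j-=1
        pts.append((u,y0+(j+.5)/k-.5))
    pts=np.array(pts); 
    P=plane('wrist',pts,83.5,T)[:,:2]
    l=cv2.fitLine(P.astype(np.float32),cv2.DIST_HUBER,0,.01,.01).ravel(); a=np.degrees(np.arctan2(l[1],l[0]))%180
    a=(a+40)%180-40
    print(n,'slot',round(a,1),'blade',p[3]-90,'lag',round(a-(p[3]-90),1),pts[:,1].round(1)[::4])
```

```text
w8 slot 63.4 blade 63.43000000000001 lag -0.0 [201.7 201.7 201.7 201.7 201.7]
w9 slot 58.5 blade 51.849999999999994 lag 6.7 [201.9 201.7 201.1 200.3 200.7]
w10 slot 35.9 blade 28.92 lag 6.9 [201.9 201.7 201.1 200.4 200.6]
w11 slot -6.6 blade -12.840000000000003 lag 6.2 [209.6 201.4 200.6 200.4 200.4]
w12 slot -15.8 blade -21.950000000000003 lag 6.1 [209.6 201.1 200.4 199.9 199.9]
w13 slot -17.3 blade -24.230000000000004 lag 6.9 [201.4 200.9 200.3 199.9 209.6]
```

```bash
python3 -m inch '[[[0,0,0],[0,0,0.01],0.1],[[0,0,0],[0,0,0.02],0.1],[[0,0,0],[0,0,0.02],0.1]]' | grep -E 'force'; python3 -c "
from h import *
st()"; python3 -m inch '[[[0,0.0,0],[0,0,0.01],0.1],[[0,0.0,0],[0,0,0.02],0.1],[[0,0.0,0],[0,0,0.02],0.1]]' | grep -E 'force'; python3 -c "
from h import *
st()"
```

```text
ft_force: [2.0, 0.6, 6.3]
t 17.55 p [509.49 175.09 185.06] rpy [ 1.7989e+02 -1.2000e-01  6.4610e+01] F [2.02 0.63 6.33] M [ 0.165 -0.553  0.068] gap 23.06 q [13.5 -0.2 99.3  0.  80.7 38.9]
ft_force: [2.1, 0.9, 6.4]
t 17.85 p [509.52 175.07 185.01] rpy [ 1.799e+02 -1.200e-01  6.346e+01] F [2.14 0.88 6.4 ] M [ 0.212 -0.489  0.107] gap 23.77 q [13.5 -0.2 99.3  0.  80.7 40. ]
```

```bash
python3 -m inch '[[[0,0,0],[0,0,0.01],0.1],[[0,0,0],[0,0,0.02],0.1],[[0,0,0],[0,0,0.02],0.1]]' | grep -E 'force'; python3 -c "
from h import *
st()"; python3 -m inch '[[[0,0,0],[0,0,0],0.1]]' | grep -E 'force'; python3 -c "
from h import *
st()"
```

```text
ft_force: [2.4, 1.1, 5.6]
t 18.15 p [509.53 175.06 185.03] rpy [ 1.7989e+02 -1.2000e-01  6.2320e+01] F [2.38 1.13 5.56] M [ 0.212 -0.539  0.142] gap 23.07 q [13.5 -0.2 99.3  0.  80.7 41.2]
ft_force: [2.3, 0.9, 5.4]
t 18.25 p [509.52 175.03 185.01] rpy [ 1.799e+02 -1.200e-01  6.234e+01] F [2.32 0.88 5.38] M [ 0.255 -0.573  0.089] gap 23.42 q [13.5 -0.2 99.3  0.  80.7 41.2]
```

```bash
python3 -m inch '[[[0,0,0],[0,0,0.01],0.1],[[0,0,0],[0,0,0.02],0.1],[[0,0,0],[0,0,0.02],0.1]]' | grep -E 'force'; python3 -c "
from h import *
st()"; python3 -m inch '[[[0,0,0],[0,0,0],0.1]]' | grep -E 'force'; python3 -c "
from h import *
im,T=snap('wrist','w14')
st()"
```

```text
ft_force: [1.8, 0.6, 5.4]
t 18.55 p [509.52 175.05 185.03] rpy [ 1.799e+02 -1.200e-01  6.118e+01] F [1.78 0.57 5.4 ] M [ 0.198 -0.622  0.151] gap 23.55 q [13.5 -0.2 99.3  0.  80.7 42.3]
ft_force: [1.7, 0.3, 6.1]
t 18.7 p [509.53 175.05 185.01] rpy [ 1.799e+02 -1.200e-01  6.120e+01] F [2.26 0.51 5.38] M [ 0.218 -0.56   0.103] gap 23.46 q [13.5 -0.2 99.3  0.  80.7 42.3]
```

```bash
cat > slot.py <<'E'
from h import *
import sys
def slot(n,p,ty=0):
    im=cv2.imread(f'pics/{n}.png')[:,:,::-1].copy()
    T=np.eye(4);T[:3,:3]=R.from_euler('xyz',[180,0,p[3]],degrees=True).as_matrix();T[:3,3]=p[:3]
    k=8; x0,y0=300,180
    up=cv2.resize(im[y0:y0+40,x0:x0+40],None,fx=k,fy=k,interpolation=cv2.INTER_CUBIC)
    S=hsv(up)[...,1].astype(float); pts=[]
    for u in range(311,328):
        col=S[:,int((u-x0+.5)*k)]; j=int((207-y0)*k)
        while j>0 and col[j]<110: j-=1
        pts.append((u,y0+(j+.5)/k-.5))
    pts=np.array(pts); pts=pts[pts[:,1]<205]
    P=plane('wrist',pts,83.5,T)[:,:2]
    l=cv2.fitLine(P.astype(np.float32),cv2.DIST_HUBER,0,.01,.01).ravel(); a=np.degrees(np.arctan2(l[1],l[0]))%180
    a=(a+40)%180-40
    print(n,'slot',round(a,1),'blade',p[3]-90,'lag',round(a-(p[3]-90),1),len(pts))
E
python3 -c "
from slot import *
slot('w12',(509.45,175.07,185.03,68.05));slot('w13',(509.5,175.05,185.05,65.77));slot('w14',(509.53,175.05,185.01,61.2))
im=cv2.imread('pics/w14.png'); cv2.imwrite('pics/w14c.png',cv2.resize(im[150:240,265:375],None,fx=7,fy=6.6,interpolation=cv2.INTER_CUBIC))
"
```

```text
w12 slot -15.8 blade -21.950000000000003 lag 6.1 17
w13 slot -18.0 blade -24.230000000000004 lag 6.2 17
w14 slot -21.0 blade -28.799999999999997 lag 7.8 17
```

View pics/w14c.png

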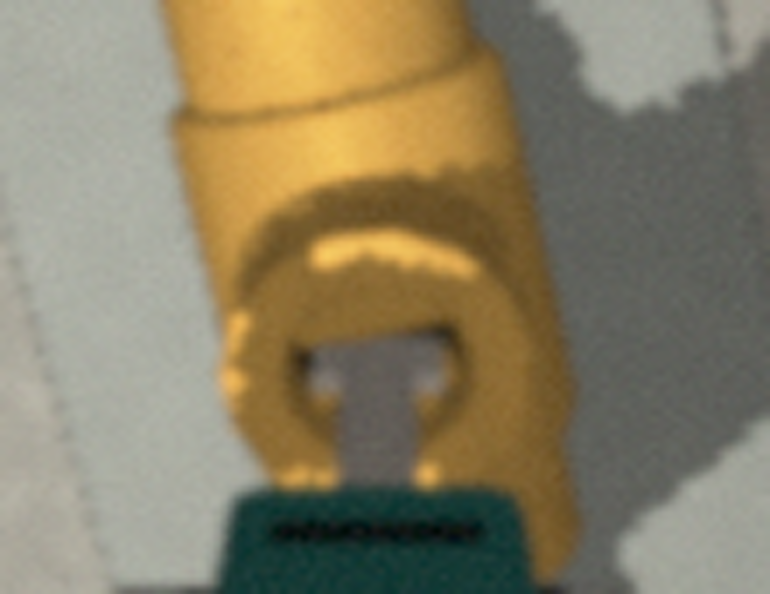

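```bash
python3 -m inch '[[[0,0.01,-0.03],[0,0,0],0.1],[[0,0.02,-0.03],[0,0,0.01],0.1]]' | grep -E 'force'; python3 -c "
from h import *
for i in range(4): st(); im,T=snap('wrist',f'w15{i}')
from slot import *
for i in range(4): slot(f'w15{i}',(509.53,175.05,185.01,60.63))
"
```

```text
ft_force: [3.0, 1.1, 6.8]
t 18.9 p [509.53 174.95 185.03] rpy [ 1.7992e+02 -1.1000e-01  6.0600e+01] F [2.97 1.11 6.76] M [ 0.459 -0.727  0.161] gap 23.66 q [13.5 -0.2 99.3  0.  80.8 42.9]
t 18.95 p [509.51 174.97 185.01] rpy [ 1.7993e+02 -1.1000e-01  6.0550e+01] F [2.59 1.54 5.91] M [ 0.409 -0.712  0.134] gap 23.57 q [13.5 -0.2 99.3  0.  80.8 42.9]
t 19.0 p [509.51 174.96 185.04] rpy [ 1.7992e+02 -1.1000e-01  6.0580e+01] F [2.66 2.09 5.77] M [ 0.421 -0.769  0.166] gap 23.55 q [13.5 -0.2 99.3  0.  80.8 42.9]
t 19.05 p [509.52 174.92 185.02] rpy [ 1.7993e+02 -1.0000e-01  6.0590e+01] F [2.67 0.9  5.42] M [ 0.436 -0.78   0.204] gap 23.45 q [13.5 -0.2 99.3  0.  80.8 42.9]
w150 slot -21.7 blade -29.369999999999997 lag 7.6 17
w151 slot -21.9 blade -29.369999999999997 lag 7.5 17
w152 slot -21.9 blade -29.369999999999997 lag 7.5 17
w153 slot -22.0 blade -29.369999999999997 lag 7.4 17
```

```bash
python3 -m inch '[[[0,0,-0.05],[0,0,-0.03],0.1],[[0,0,-0.1],[0,0,-0.07],0.1],[[0,0,-0.5],[0,0,-0.08],0.1],[[0,0,-1.5],[0,0,-0.08],0.1],[[0,0,-2.5],[0,0,-0.08],0.1],[[0,0,-3.5],[0,0,-0.08],0.1],[[0,0,-4],[0,0,-0.08],0.1],[[0,0,-4],[0,0,-0.08],0.1],[[0,0,-4],[0,0,-0.08],0.1],[[0,0,-4],[0,0,-0.08],0.1]]'; python3 -c "
from h import *
im,T=snap('wrist','w16'); st()
cv2.imwrite('pics/w16c.png',cv2.resize(im[130:250,250:390],None,fx=5,fy=5,interpolation=cv2.INTER_CUBIC)[:,:,::-1])"
```

```text
time: 20.1
tool_pos: [508.5, 174.4, 223.6]
tcp_rot: [-180.0, 0.0, 65.2]
ft_force: [-0.4, 0.4, -1.4]
finger_gap: 24.1
t 20.15 p [508.42 174.43 223.58] rpy [-1.7995e+02  4.0000e-02  6.5190e+01] F [-0.14 -0.74 -1.08] M [-0.007 -0.005  0.033] gap 23.75 q [13.5 -1.6 96.6  0.  85.1 38.3]
```

View pics/w16c.png

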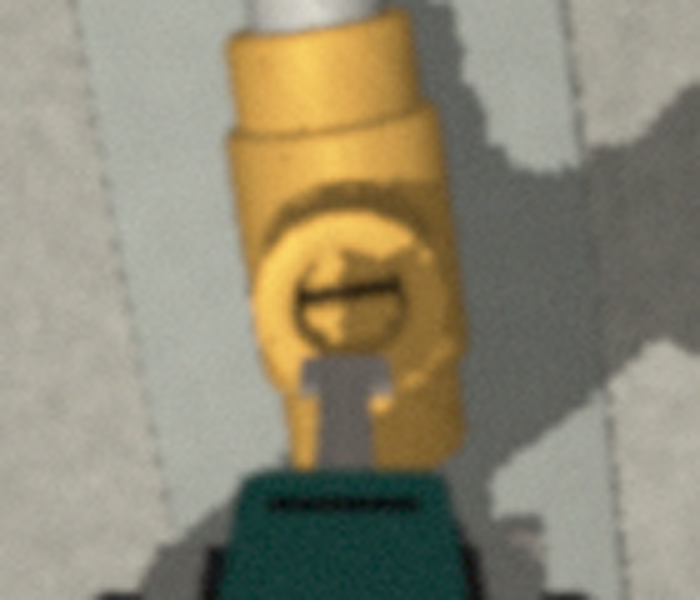

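Run:
```python
from h import *
im=cv2.imread('pics/w16.png')[:,:,::-1].copy()
T=np.eye(4);T[:3,:3]=R.from_euler('xyz',[180,0,65.19],degrees=True).as_matrix();T[:3,3]=[508.45,174.43,223.6]
k=8;up=cv2.resize(im[180:205,300:345],None,fx=k,fy=k,interpolation=cv2.INTER_CUBIC)[...,0].astype(float)
pts=[]
for u in range(312,328):
    col=up[:,int((u-300+.5)*k)]; seg=slice(int((183-180)*k),int((193-180)*k)); c=col[seg]; w=np.maximum(130-c,0); 
    if w.sum()>0: pts.append((u,180+((w*np.arange(len(w))).sum()/w.sum()+seg.start+.5)/k-.5))
pts=np.array(pts); print(pts[:,1].round(1))
P=plane('wrist',pts,84,T)[:,:2]; l=cv2.fitLine(P.astype(np.float32),cv2.DIST_HUBER,0,.01,.01).ravel(); print('slot',np.degrees(np.arctan(l[1]/l[0])))
def ang(a,b,z):
    P=plane('wrist',[a,b],z,T); d=(P[0]-P[1])[:2]; return np.degrees(np.arctan2(d[1],d[0])).round(2)
f=lambda x,y:(250+x/5,130+y/5)
print('plate L',ang(f(78,0),f(172,520),8),'R',ang(f(565,0),f(628,595),8))
```

```text
[189.  189.  188.7 188.5 188.4 188.3 188.1 187.9 187.9 187.7 187.5 187.4
 187.2 187.  187.  186.7]
slot -15.794762
plate L 73.13 R 73.73
```

Run:
```python
from h import *
im=cv2.imread('pics/w16.png'); cv2.imwrite('pics/w16f.png',im)
```

```text
(no output)
```

View pics/w16f.png

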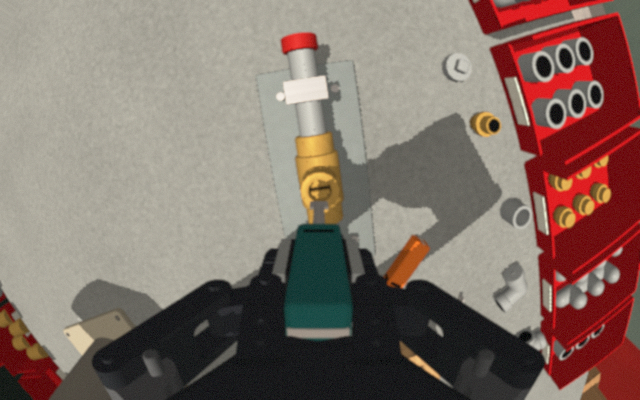

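Run:
```python
from h import *
goto([519.2,-114.2,225],86.7)
```

```text
shift cm [-25.746  13.091  -0.137] rot [-0.0009  0.0005 -0.3755]
```

```bash
python3 -m inch '[[[-2,1,-0.1],[0,0,-0.03],0.1],[[-5,2.5,-0.1],[0,0,-0.08],0.1],[[-8,4.1,-0.1],[0,0,-0.12],0.1],[[-11,5.6,-0.1],[0,0,-0.16],0.1],[[-14,7.1,-0.1],[0,0,-0.2],0.1],[[-17,8.6,-0.1],[0,0,-0.25],0.1],[[-20,10.2,-0.1],[0,0,-0.29],0.1],[[-23,11.7,-0.1],[0,0,-0.34],0.1],[[-25,12.7,-0.1],[0,0,-0.37],0.1],[[-25.75,13.1,-0.1],[0,0,-0.375],0.1],[[-25.75,13.1,-0.1],[0,0,-0.375],0.1],[[-25.75,13.1,-0.1],[0,0,-0.375],0.1],[[-25.75,13.1,-0.1],[0,0,-0.375],0.1]]'; python3 -c "
from h import *
im,T=snap('wrist','w17'); st()
cv2.imwrite('pics/w17c.png',cv2.resize(im[130:250,250:390],None,fx=5,fy=5,interpolation=cv2.INTER_CUBIC)[:,:,::-1])"
```

```text
time: 21.45
tool_pos: [519.6, -113.0, 225.1]
tcp_rot: [-180.0, -0.0, 86.7]
ft_force: [1.0, 0.0, -0.8]
finger_gap: 23.2
t 21.5 p [ 519.7  -113.05  225.14] rpy [-1.800e+02 -2.000e-02  8.674e+01] F [ 0.5   0.23 -0.85] M [-0.038  0.027 -0.038] gap 23.47 q [-17.8  -2.6  97.4   0.   85.2 -14.5]
```

View pics/w17c.png

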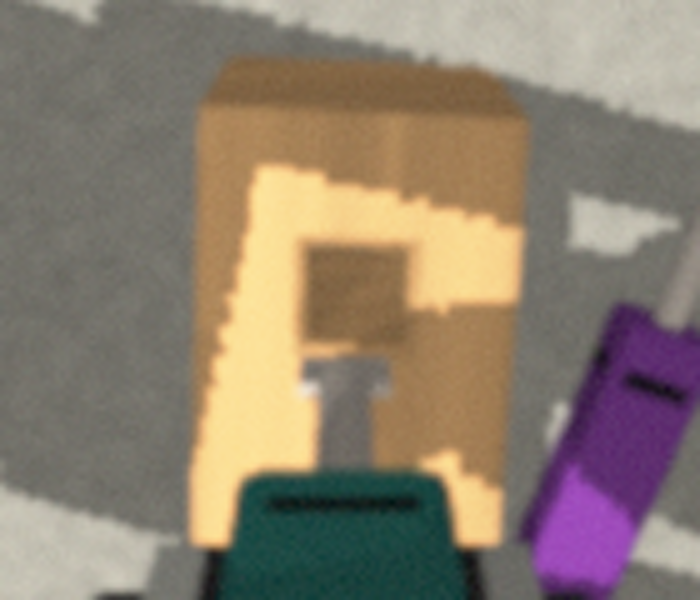

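Run:
```python
from h import *
T=np.eye(4);T[:3,:3]=R.from_euler('xyz',[180,0,86.74],degrees=True).as_matrix();T[:3,3]=[519.65,-113.03,225.12]
Ti=np.linalg.inv(T); f=lambda x,y:(250+(x+.5)/5-.5,130+(y+.5)/5-.5)
for n,p,z in [('tip front',f(347,360),122.7),('hole',f(358,295),80),('hL',f(304,295),80),('hR',f(412,295),80),('hT',f(358,244),80),('hB',f(358,346),80),('standL',f(192,400),80),('standR',f(516,400),80),('standFar',f(360,105),80)]:
    P=plane('wrist',[p],z,T)[0]; print(n,P.round(1),(Ti@np.r_[P,1])[:3].round(2))
```

```text
tip front [ 518.9 -113.4  122.7] [ -0.39  -0.69 102.42]
hole [ 521.  -114.7   80. ] [ -1.55   1.41 145.12]
hL [ 511.  -114.1   80. ] [ -1.55  -8.57 145.12]
hR [ 530.9 -115.2   80. ] [ -1.55  11.4  145.12]
hT [ 521.5 -105.    80. ] [  8.15   1.39 145.12]
hB [ 520.4 -124.5   80. ] [-11.43   1.43 145.12]
standL [ 488.5 -133.4   80. ] [-22.14 -29.97 145.12]
standR [ 549.8 -136.9   80. ] [-22.17  31.41 145.12]
standFar [523.3 -79.3  80. ] [ 33.86   1.71 145.12]
```

```bash
python3 -m inch '[[[0,0.2,0.5],[0,0,0],0.1],[[0,0.2,1.5],[0,0,0],0.1],[[0,0.2,2.5],[0,0,0],0.1],[[0,0.2,3.5],[0,0,0],0.1],[[0,0.2,3.5],[0,0,0],0.1],[[0,0.2,3.5],[0,0,0],0.1]]'; python3 -c "
from h import *
im,T=snap('wrist','w18'); st()
cv2.imwrite('pics/w18c.png',cv2.resize(im[130:250,250:390],None,fx=5,fy=5,interpolation=cv2.INTER_CUBIC)[:,:,::-1])"
```

```text
time: 22.1
tool_pos: [521.2, -114.2, 189.6]
tcp_rot: [-179.9, -0.0, 86.7]
ft_force: [-0.2, 0.5, -1.1]
finger_gap: 23.6
t 22.15 p [ 521.63 -114.37  190.22] rpy [-180.      0.     86.67] F [-0.16 -0.68 -0.36] M [ 0.004 -0.003 -0.014] gap 23.62 q [-17.9  -1.   99.6  -0.   81.5 -14.5]
```

View pics/w18c.png

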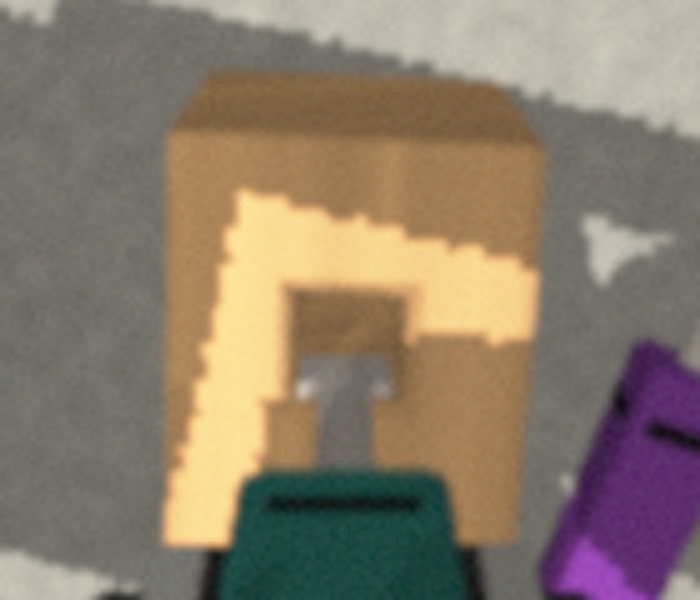

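```bash
python3 -m inch '[[[0,0,0.5],[0,0,0],0.1],[[0,0,1],[0,0,0],0.1],[[0,0,1.5],[0,0,0],0.1],[[0,0,2],[0,0,0],0.1],[[0,0,2],[0,0,0],0.1]]'; python3 -m inch '[[[0,0,1],[0,0,0],0.1],[[0,0,2],[0,0,0],0.1],[[0,0,3],[0,0,0],0.1],[[0,0,4],[0,0,0],0.1],[[0,0,5],[0,0,0],0.1],[[0,0,5.4],[0,0,0],0.1],[[0,0,5.5],[0,0,0],0.1],[[0,0,5.5],[0,0,0],0.1]]'
```

```text
time: 22.65
tool_pos: [521.0, -114.1, 169.0]
tcp_rot: [-179.9, -0.0, 86.7]
ft_force: [-0.0, 0.1, -1.0]
finger_gap: 23.3
time: 23.45
tool_pos: [521.7, -114.3, 115.2]
tcp_rot: [180.0, -0.0, 86.7]
ft_force: [0.4, -0.3, -1.5]
finger_gap: 23.2
```

```bash
python3 -m inch '[[[0,0,0.2],[0,0,0],0.1],[[0,0,0.3],[0,0,0],0.1],[[0,0,0.3],[0,0,0],0.1],[[0,0,0.3],[0,0,0],0.1]]'|grep -E 'pos|force';python3 -m inch '[[[0,0,0.1],[0,0,0],0.1],[[0,0,0.15],[0,0,0],0.1],[[0,0,0.15],[0,0,0],0.1]]'|grep -E 'pos|force'
```

```text
tool_pos: [521.7, -114.3, 112.4]
ft_force: [-0.4, -0.2, -0.9]
tool_pos: [521.6, -114.3, 110.6]
ft_force: [0.2, -0.1, -1.4]
```

```bash
python3 -m inch '[[[0,0,0.05],[0,0,0],0.1],[[0,0,0.05],[0,0,0],0.1]]'|grep -E 'pos|force';python3 -m inch '[[[0,0,0.05],[0,0,0],0.1],[[0,0,0.05],[0,0,0],0.1]]'|grep -E 'pos|force'
```

```text
tool_pos: [521.7, -114.3, 110.5]
ft_force: [-0.6, 1.0, 1.9]
tool_pos: [521.7, -114.3, 110.4]
ft_force: [-4.3, 1.8, 7.0]
```

```bash
python3 -m inch '[[[0,0,-0.03],[0,0,0],0.1],[[0,0,-0.03],[0,0,0],0.35],[[0,0,-0.03],[0,0,0],0.45],[[0,0,-0.03],[0,0,0],0.55],[[0,0,-0.03],[0,0,0],0.6],[[0,0,-0.03],[0,0,0],0.6],[[0,0,-0.03],[0,0,0],0.6]]';python3 -c "
from h import *
im,T=snap('wrist','w19'); st()"
```

```text
time: 25.25
tool_pos: [521.6, -114.3, 109.9]
tcp_rot: [-180.0, -0.0, 86.7]
ft_force: [0.0, -0.4, -0.0]
finger_gap: 51.5
t 25.3 p [ 521.62 -114.28  109.94] rpy [-180.     -0.     86.68] F [-0.34  0.92 -0.27] M [-0.019  0.019  0.005] gap 51.7 q [-17.9   3.3 103.9   0.   72.8 -14.5]
```

View pics/w19.png

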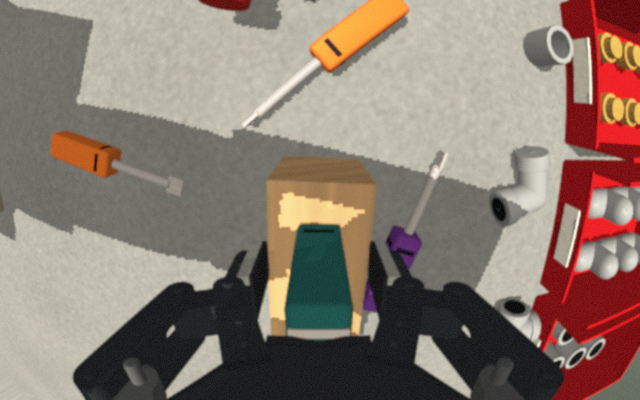

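Released, driver standing. Rise straight up and look from a distance.

```bash
python3 -m inch '[[[0,0,-1],[0,0,0],0.6],[[0,0,-3],[0,0,0],0.6],[[0,0,-6],[0,0,0],0.6],[[0,0,-9],[0,0,0],0.6],[[0,0,-12],[0,0,0],0.6],[[0,0,-14],[0,0,0],0.6],[[0,0,-14],[0,0,0],0.6],[[0,0,-14],[0,0,0],0.6]]';python3 -c "
from h import *
im,T=snap('wrist','w20'); st(); goto([504.5,100,240],84.4)
im,T=snap('scene','s20');im,T=snap('top','t20')"
```

```text
time: 26.1
tool_pos: [521.9, -114.4, 250.6]
tcp_rot: [179.9, 0.0, 86.7]
ft_force: [-0.3, 1.2, 0.1]
finger_gap: 51.2
t 26.15 p [ 521.33 -114.2   249.45] rpy [-1.7996e+02 -1.0000e-02  8.6670e+01] F [-1.37 -0.62 -0.41] M [ 0.002 -0.031 -0.008] gap 51.3 q [-17.9  -3.   95.2  -0.   87.8 -14.5]
shift cm [21.286 -2.922  0.95 ] rot [-0.0006 -0.0001  0.0397]
```

View pics/w20.png

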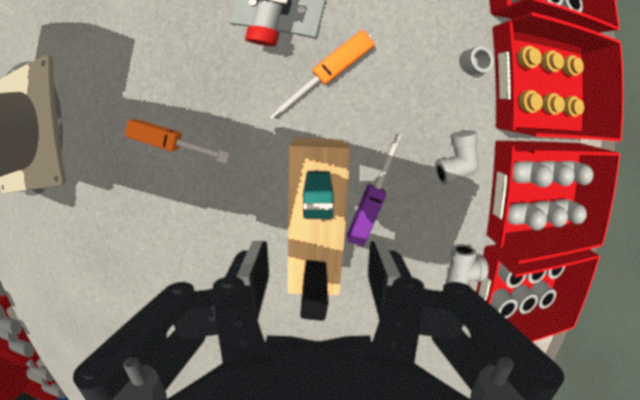

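View pics/s20.png

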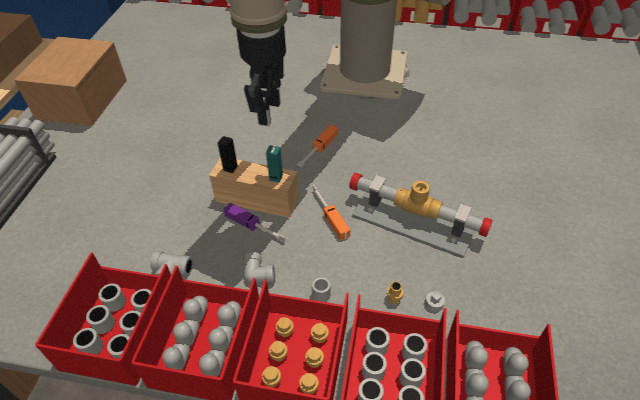

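```bash
python3 -m inch '[[[3,-0.4,0],[0,0,0.01],0.6],[[8,-1.1,0],[0,0,0.02],0.6],[[13,-1.8,0],[0,0,0.03],0.6],[[18,-2.5,1],[0,0,0.04],0.6],[[21.3,-2.9,5],[0,0,0.04],0.6],[[21.3,-2.9,9],[0,0,0.04],0.6],[[21.3,-2.9,10.4],[0,0,0.04],0.6],[[21.3,-2.9,10.4],[0,0,0.04],0.6],[[21.3,-2.9,10.4],[0,0,0.04],0.6],[[21.3,-2.9,10.4],[0,0,0.04],0.6]]'
python3 - <<'E'
from h import *
im,T=snap('wrist','w21'); st()
uv=proj('wrist',[[508.5,174.7,95]],T)[0]; x,y=uv.astype(int); x0,y0=x-40,y-40
c=im[y0:y0+80,x0:x0+80]; cv2.imwrite('pics/w21c.png',cv2.resize(c,None,fx=7,fy=7,interpolation=cv2.INTER_CUBIC)[:,:,::-1]); print(x0,y0)
k=8; s=im[y-14:y+14,x-14:x+14]
up=cv2.resize(s,None,fx=k,fy=k,interpolation=cv2.INTER_CUBIC)[...,0]
m=up<110; yy,xx=np.nonzero(m); X=x-14+(xx+.5)/k-.5; Y=y-14+(yy+.5)/k-.5
P=plane('wrist',np.c_[X,Y],83,T)[:,:2]
for R0 in (6,5):
    k2=np.hypot(*(P-[508.5,174.7]).T)<R0; Q=P[k2]; w,v=np.linalg.eigh(np.cov(Q.T)); a=v[:,1]; print('slot',np.degrees(np.arctan(a[1]/a[0])),Q.mean(0),np.sqrt(w))
E
```

```text
time: 27.25
tool_pos: [506.7, 99.3, 148.5]
tcp_rot: [179.8, -0.0, 84.3]
ft_force: [0.3, 0.4, -0.6]
finger_gap: 51.6
t 27.3 p [506.73  99.41 148.44] rpy [ 1.7979e+02 -4.0000e-02  8.4310e+01] F [-0.08  0.05  0.19] M [-0.046  0.025 -0.006] gap 50.87 q [  5.4  -2.  105.   -0.   76.8  11.1]
270 64
slot -17.163785466975813 [508.39232813 174.61755142] [0.68319639 3.46666132]
slot -17.341110434144994 [508.42031057 174.60534954] [0.67765479 2.87238765]
```

View pics/w21c.png

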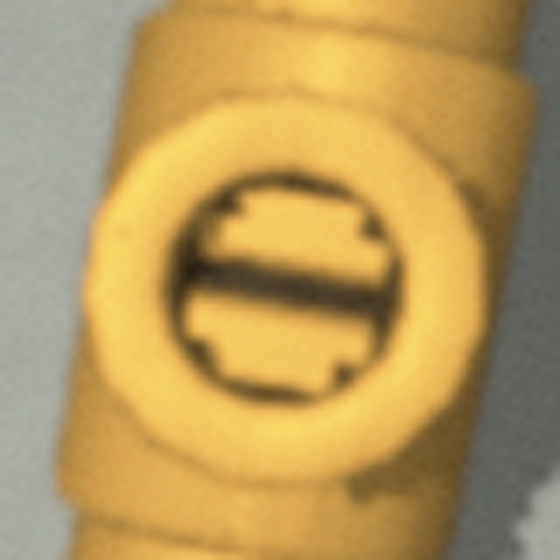

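View pics/w21.png

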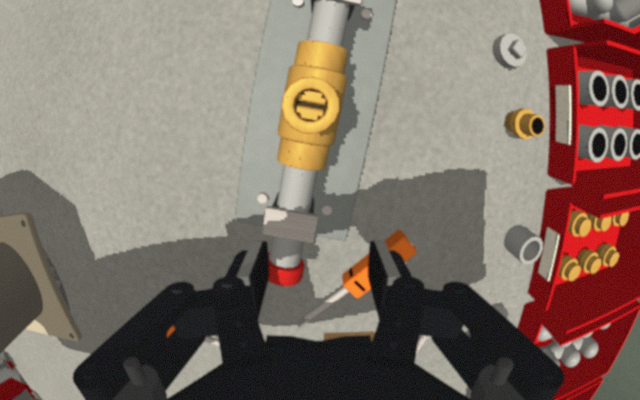

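```bash
python3 -m inch '[[[0,0,-3],[0,0,0],0.6],[[0,0,-6],[0,0,0],0.6],[[0,0,-6],[0,0,0],0.6],[[0,0,-6],[0,0,0],0.6],[[0,0,-6],[0,0,0],0.6]]'; python3 -c "
from bench import r
print(r.hand_in())"
```

```text
time: 27.8
tool_pos: [505.0, 99.7, 205.9]
tcp_rot: [180.0, -0.0, 84.4]
ft_force: [-0.3, 0.3, -0.9]
finger_gap: 51.5
the job is handed in; nothing more can be done
None
```

I shut the valve with the teal driver, stood the driver back in its hole (hole_b) and handed the job in at about 28 s, with the arm clear of everything.

- **Bearing down:** The blade found the slot floor about 12 mm below the rim. I bore down with a wrist reading of about 5 to 7 N while turning.
- **Stop:** The twist rose from about 0.05 to about 0.17 N m at the end, which I took as the stop. I backed off slightly before lifting out.
- **Valve angle:** A clear overhead view afterwards showed the slot at −17.2° against about −16.7° expected for shut, so shut within about 1°.
- **Stand and other parts:** The last wrist and scene pictures show the driver upright in its hole. The scriber and the loose fittings look to be where they were, judged by eye.

**What disagreed or is uncertain:**
- While the driver was seated, the slot-angle readings (up to −22°) ran past the true stop. They were biased by the blade covering the slot, and I trusted the unobstructed views instead. One of those, taken just after lifting out, read −15.8°.
- The total force on the valve, pressing and twisting together, was not measured directly. My rough estimate is 25 to 33 N at the stop, so the margin below 35 N may be thin.
- The orange and purple decoy drivers were upright in the first pictures and toppled in the first few seconds. The arm had not been near them.

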